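# Snap a clip-lid tin shut in the two-handled press

### The job

Pick up the small ribbed tin with the two open red clips by the wooden grip on its lid and seat it upright in the hand press between the four steel posts, its red clips facing the two pads. Then squeeze the two blue press handles together, gently, until both clips resist, give and snap shut, without crushing the tin and without pushing the clips with the fingers. Let go so that the handles spring open, and leave the shut tin in the press and the other things where they are.

Things in the scene. Friction and masses are not known exactly. Their poses are not given: they have to be found in the camera images.
- tin: Small round ribbed grey tin, gold lid, 44 mm across (lid 47), 58 mm high to the lid's top, 88 mm with its grip, 0.2 kg. Origin: centre of its underside, z up. Its x axis runs along the wooden grip bar on the lid; two red clips hang on its +y and -y sides, hinged 50 mm up, lower ends 33 mm from the axis when open. A half turn about z makes no difference.
- tin_grip (a point): Centre of the tin's wooden grip bar, 81 mm above the tin's underside, axes as the tin's. The bar is 36 mm long (x), 14 mm wide (y: grasp it across this, from above) and 14 mm high, held 16 mm clear of the lid by two thin steel posts.
- nest (a point): Centre of the press's seat, on its grey base plate 8 mm above the table; the tin's underside comes here. z up, -x points to the handles' free ends, +-y to the pads that push the clips (lay the tin's x along this x, either way). Four posts, tips 49 mm above the table, leave 3 mm of play, so the tin centres itself between the pads. Lower it straight down: open pads clear the clips by 2 to 9 mm.
- grip_left (a point): Where to squeeze the left handle (+y side of the press): middle of its blue grip, 34 mm above the table, 65 mm from the seat towards the press's -x. Grip 10 mm thick (y), 24 mm high, 20 mm long either way. At rest 70 mm over the outer faces of both grips: squeeze both from above, one finger outside each. Moves with the handle; handles are independent.
- grip_right (a point): The same on the right handle (-y side of the press).
- handle_left (a joint): Left handle, rad: 0 = sprung open, grows as squeezed in (13 mm at the grip per 0.1). Return spring 3 to 4.5 N there. The pads (the left on a screw set differently each time) meet the clips at 0.03 to 0.13; the grip force peaks at 12 to 15 N, then drops as each clip gives, often in turn. 2 mm later the pad meets the solid tin: over 18 N at the grips may crush it. Squeeze slowly, 15 to 17 N.
- handle_right (a joint): Right handle, the same.
- clip_left (a joint): Red clip on the tin's +y side, rad: 0 = open (flared), 0.22 = shut flat against the tin. Over-centre: pushed past about 0.19 it snaps shut by itself and stays; before that it springs open again.
- clip_right (a joint): Red clip on the tin's -y side, the same.
- press: The whole hand press, bolted to the table: grey base plate 140 x 128 x 8 mm, four posts, two steel handles with blue grips, a round black pad half-way along each. Origin: on the table under the centre of the seat, axes as nest.
- open_can: Tall-sided open grey can, 74 mm across, 72 mm high; a bystander, leave it where it is. Origin: centre of its underside.
- flat_tin: Low closed gold tin with a yellow band, no clips, 72 mm across, 45 mm high; a bystander, leave it where it is. Origin: centre of its underside.
- green_can: Closed can with a green band, 74 mm across, 100 mm high; a bystander, leave it where it is. Origin: centre of its underside.
- green_can2: Another closed can with a green band, 74 mm across, 100 mm high; a bystander, leave it where it is. Origin: centre of its underside.
- gold_can: Open gold can, 76 mm across, 60 mm high; a bystander, leave it where it is. Origin: centre of its underside.
- mallet: Hammer lying at the far side; a bystander, leave it where it is. Origin: centre of its underside.
- lid_dish: White dish, 110 mm across, 30 mm high; a bystander, leave it where it is. Origin: centre of its underside.

How it is judged (in metres and radians):
On the way, in this order (a step that is already met when the one before it is completed fails the run):
1. the tin stands seated in the press, let go, both clips still open (horizontal distance between tin and nest below 0.005 m and z of tin in the frame of nest between -0.004 and 0.005 m and angle between tin's own z axis and vertical below 0.1 rad and value of joint each of clip_left, clip_right below 0.12 rad and contact force between the fingers and tin below 0.2 N), for 0.2 s.
2. both handles are squeezed in together on the seated tin (horizontal distance between tin and nest below 0.005 m and z of tin in the frame of nest below 0.005 m and value of joint each of handle_left, handle_right above 0.06 rad), for 0.02 s.
3. both clips have snapped shut (horizontal distance between tin and nest below 0.005 m and z of tin in the frame of nest below 0.005 m and value of joint each of clip_left, clip_right above 0.2 rad), for 0.1 s.
At the end, for the whole second after the job is handed in: The tin stands at rest and upright (within 0.1 rad) in the press seat, within 5 mm sideways and in height, both clips shut (above 0.20 rad), both handles sprung open (below 0.03 rad), nothing held (all of step 3 and z of tin in the frame of nest above -0.004 m and angle between tin's own z axis and vertical below 0.1 rad and value of joint each of handle_left, handle_right below 0.03 rad and linear speed of tin below 0.02 m/s); the robot touches nothing.
It fails at once if the tin is crushed: the press bears on it with more than 70 N in all (about 19 N at each grip) (contact force between press and tin above 70 N).
It fails at once if a clip is bent in while the fingers touch or hold the tin (contact force between the fingers and tin above 3 N and (value of joint clip_left between 0.1 and 0.18 rad or value of joint clip_right between 0.1 and 0.18 rad)).
It fails at once if the tin tips over (angle between tin's own z axis and vertical above 0.6 rad).
It fails at once if another thing on the table is moved by more than 30 mm (distance of any of open_can, flat_tin, green_can, green_can2, gold_can, mallet, lid_dish from where it was at the start of the episode above 0.03 m).
It also fails if it takes over 70 s, if anything falls off the work surface, if the arm or the gripper's body presses on something with over 40 N, if the wrist force passes 120 N, or if a joint passes its speed limit or range.

### The arm

A 6-joint arm with a two-finger parallel gripper is mounted at the origin on the work surface. World frame = base frame: x ahead of the robot, y to its left, z up, the work surface at z = 0. Lengths are in mm, angles in rad, forces in N, time in s.
With the tool pointing down it reaches from about 300 to 750 mm from the base axis. Payload 8.5 kg.
Tool frame: the origin (TCP) lies between the finger pads; the fingertips stand 8 mm ahead of it and the grasp point (between the pads) lies 11 mm behind it; x points along the fingers, z is the direction in which the jaws open and shut, and the axes are right-handed (so a half turn about x gives the same grasp; the last joint's range is limited). The gripper opens to 88 mm and grips with 3 to 60 N. Pads are 18 mm wide; open, the fingers measure 123 mm over their backs; the gripper's body (75 mm by 187 mm) begins 45 mm behind the grasp point.
Start: joints at [0.975, 0.381, 1.297, -0, 1.464, -0.215], TCP at [204.405, 510.587, 246.748] pointing down, gripper open.
Joint ranges: [-3.11, 3.11], [-0.89, 2.33], [0.22, 2.48], [-1.42, 4.56], [0.17, 2.85], [-2.88, 2.88]. Speed limits (rad/s): [2.39, 2.39, 3.14, 3.14, 3.14, 3.14].

### API

Orientations are given as a 3x3 rotation matrix whose columns are the frame's x, y, z axes.
In Python, from station import monitor, eyes, ctrl gives the robot as it stands.
- The arm moves only by the tool move_arm, never from a script. Its argument "moves" is a list of rows, each an object of numbers: "hand": the opening, from -1 (shut) to 1 (fully open); "tx", "ty", "tz": the shift along the tool's x, y, z in cm; "spin": the turn about the tool's x in degrees. In form: [{"hand": .., "tx": .., "ty": .., "tz": .., "spin": ..}, ...]. A call has 1 to 20 rows; each row shifts and turns the pose as measured when the row begins, along the tool's axes as they then stand; what a row does not reach is not made up. A row lasts 1/12 s, in which the tool goes at most 41.7 mm and 7.16 degrees, less where a joint would pass 70% of its speed; a pose out of reach is approached as far as the arm can. A call is refused whole if a number of a shift passes 4.17 or a number of a turn 7.16, either way. A call with a gripper value outside its range is refused whole. The fingers move at their own pace and stop on an object; "squeeze" is the grip in N (left out, the last holds). Time passes only in rows, so rows that do not move let the fingers close. It gives the time, the measured TCP pose, the force and the opening at its end, in the units of the state.
- monitor.read_state(): the state, without advancing time (a new reading comes with each control period).
- eyes.camera(name): name is "scene" or "top"; returns (picture, depth): 480x640x3 uint8, red, green, blue; 480x640 float32, mm along the optical axis (not along the pixel's ray), 0 where there is no reading.
- eyes.calibration(name): a dict with "mtx" (3x3 intrinsics, pixels), "k1" (the pictures are not rectified: a ray, as slopes to the right and down, at radius r is drawn at 1 + k1 r^2 times it, then the intrinsics apply), "cam_to_world" (4x4, takes a point from camera to world coordinates). Camera axes: x right, y down, z forward; pixel columns grow to the right and rows downward; lengths in mm; the calibration is good to about 2 mm. A picture is of the moment at which its call begins. calibration takes no time and is no camera call.
- ctrl.job_done(): hands the job in, once; it reports no verdict.
Trained networks look in the newest picture that a camera, given by its name, has taken for a name from the list of things; names that differ only in an ending like _2 or _b are one class to them, and where a whole thing is asked for, a point or a joint stands for the part that bears it (a point fixed in the world has none). Each returns a list of dicts, best first, with "p" (0 to 1); they miss things now and then, are a little off and sometimes report something else, mostly with a low value. They report only what shows in the picture. A call takes as long as a camera call.
- eyes.find_in(camera, thing): "extent" ([left, top, width, height] as shares, 0 to 1, of the picture: columns of its width, rows of its height, round what is visible of it).
- eyes.mark_of(camera, thing): "centre" ([row, column] as shares, 0 to 1, of the picture: columns of its width, rows of its height: a listed point, or the origin of a listed thing).
The state is a dict: "time_s": time; "joints": joint angles; "dq": joint speeds; "tau": joint torques, N m; "eef_pos": TCP position; "tcp_rot": TCP orientation; "force": force on the tool from outside, world axes, zero at the start; "moment": the same for the moment, N m; "finger_gap": finger opening in mm.
Only numpy, scipy, OpenCV 4.12 (cv2) and the standard library are available. Lean on these libraries where they do the work, as an engineer would, in place of code of your own. Each camera call takes 0.05 s, during which the arm holds its last target.

## Working session

There is one attempt and no reset: what is moved stays moved. The work goes in short steps, Python scripts to look and compute and a tool call to move; the robot and the scene stay as the last step left them, time stands still between calls to the robot, and variables do not carry over. Pictures are saved under pics/ and viewed, and the job is handed in when it is done.

Besides the shell and the picture viewer there is one more tool, called after "Call:" in YAML: its name, and indented under it one key for each argument. move_arm: Moves the arm, as the interface text tells. Its arguments: {"type":"object","properties":{"moves":{"type":"array"},"squeeze":{"type":"number"}},"required":["moves"]}

```bash
mkdir -p pics; ls
cat > h.py <<'E'
import numpy as np, cv2
from station import monitor, eyes, ctrl
def ray(cam,u,v):
    c=eyes.calibration(cam);K=np.array(c["mtx"]);k1=c["k1"]
    xd=(u-K[0,2])/K[0,0];yd=(v-K[1,2])/K[1,1]
    x,y=xd,yd
    for _ in range(30):
        f=1+k1*(x*x+y*y);x,y=xd/f,yd/f
    T=np.array(c["cam_to_world"]);return T[:3,3],T[:3,:3]@np.array([x,y,1.]),
def at_z(cam,u,v,z):
    o,d=ray(cam,u,v);return o+d*(z-o[2])/d[2]
def at_d(cam,u,v,D):
    o,d=ray(cam,u,v);return o+d*D
def proj(cam,P):
    c=eyes.calibration(cam);K=np.array(c["mtx"]);T=np.array(c["cam_to_world"])
    p=T[:3,:3].T@(np.array(P,float)-T[:3,3]);x,y=p[0]/p[2],p[1]/p[2];f=1+c["k1"]*(x*x+y*y)
    return K[0,0]*x*f+K[0,2],K[1,1]*y*f+K[1,2]
def save(n,im): cv2.imwrite("pics/"+n,im[:,:,::-1])
E
python3 - <<'E'
from h import *
for c in ("scene","top"):
    im,d=eyes.camera(c);save(c+"0.png",im);np.save(c+"_d.npy",d);np.save(c+"_i.npy",im)
    cal=eyes.calibration(c);print(c,np.round(cal["cam_to_world"],3).tolist(),np.round(cal["mtx"],1).tolist(),cal["k1"])
    for t,z in (("tin_grip",81),("nest",8),("grip_left",34),("grip_right",34)):
        for r in eyes.mark_of(c,t)[:2]:
            v,u=r["centre"];u*=640;v*=480;print(t,round(r["p"],2),round(u,1),round(v,1),np.round(at_z(c,u,v,z),1))
s=monitor.read_state();print(s["time_s"],s["finger_gap"],s["force"],np.round(s["tcp_rot"],3))
E
```

```text
pics
scene [[0.368, 0.738, -0.566, 1177.127], [0.93, -0.293, 0.222, -167.897], [-0.002, -0.608, -0.794, 883.344], [0.0, 0.0, 0.0, 1.0]] [[499.1, 0.0, 331.8], [0.0, 499.1, 242.8], [0.0, 0.0, 1.0]] -0.13619835069023803
tin_grip 0.73 176.6 284.7 [ 589.8 -259.8   81. ]
nest 0.6 286.1 260.5 [562.1 -32.7   8. ]
nest 0.6 179.8 255.7 [ 463.7 -246.9    8. ]
grip_left 0.66 295.6 227.7 [504.3  10.6  34. ]
grip_right 0.73 267.4 229.5 [486.  -48.6  34. ]
grip_right 0.67 400.7 198.4 [511.2 264.3  34. ]
top [[-0.005, -0.996, 0.09, 532.621], [-0.999, 0.008, 0.036, 23.135], [-0.037, -0.09, -0.995, 1108.737], [0.0, 0.0, 0.0, 1.0]] [[501.5, 0.0, 326.1], [0.0, 501.5, 234.1], [0.0, 0.0, 1.0]] 0.048446043118970224
tin_grip 0.57 486.9 250.0 [ 591.  -264.2   81. ]
nest 0.78 370.5 265.1 [563.8 -33.5   8. ]
grip_left 0.74 353.7 293.4 [503.3   4.2  34. ]
0.5 88.00857611145186 [ 0.0262378  -0.51276694 -1.06732782] [[-0.    -0.928  0.372]
 [-0.     0.372  0.928]
 [-1.     0.    -0.   ]]
```

View pics/scene0.png

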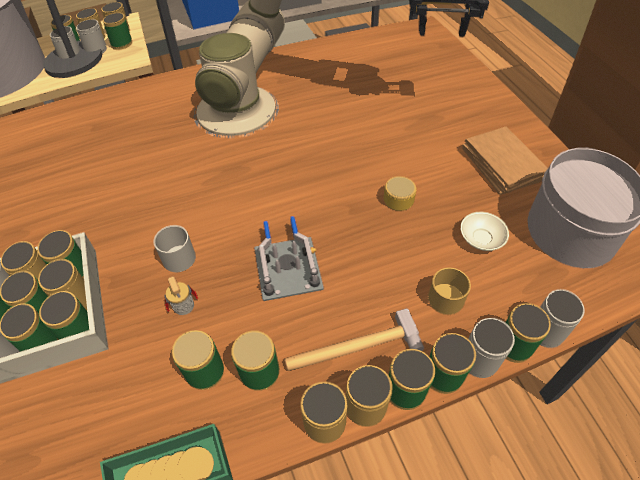

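View pics/top0.png

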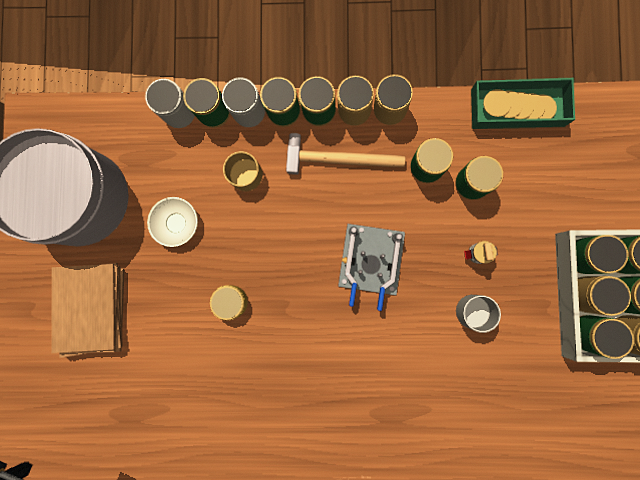

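Run:
```python
from h import *
im=np.load("top_i.npy");sc=np.load("scene_i.npy")
a=cv2.resize(im[220:340,310:410],(500,600),interpolation=cv2.INTER_CUBIC)
b=cv2.resize(im[200:300,440:540],(300,300),interpolation=cv2.INTER_CUBIC)
c=cv2.resize(sc[230:330,130:230],(300,300),interpolation=cv2.INTER_CUBIC)
save("crop0.png",np.hstack([a,np.vstack([b,c])]))
save("crop1.png",cv2.resize(sc[190:310,220:350],(780,600*120*0//1+720) if 0 else (650,600),interpolation=cv2.INTER_CUBIC))
```

```text
(no output)
```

View pics/crop0.png

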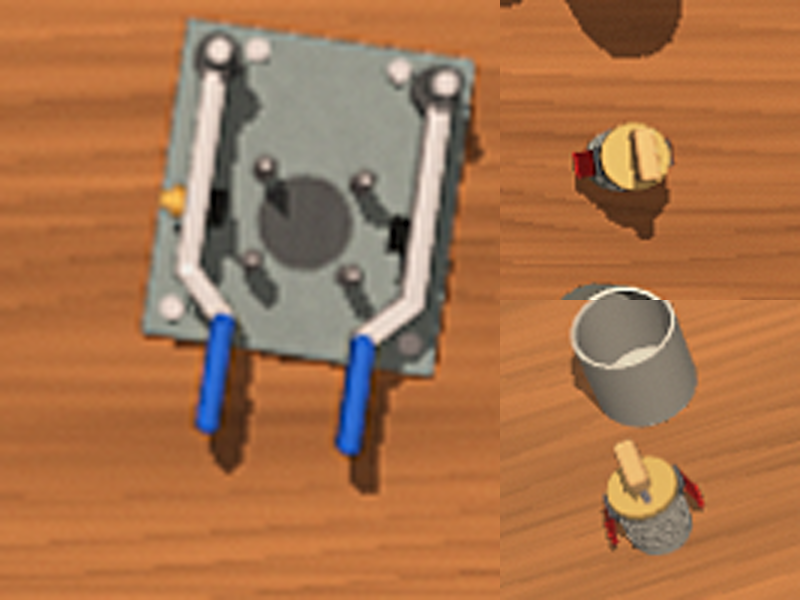

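View pics/crop1.png

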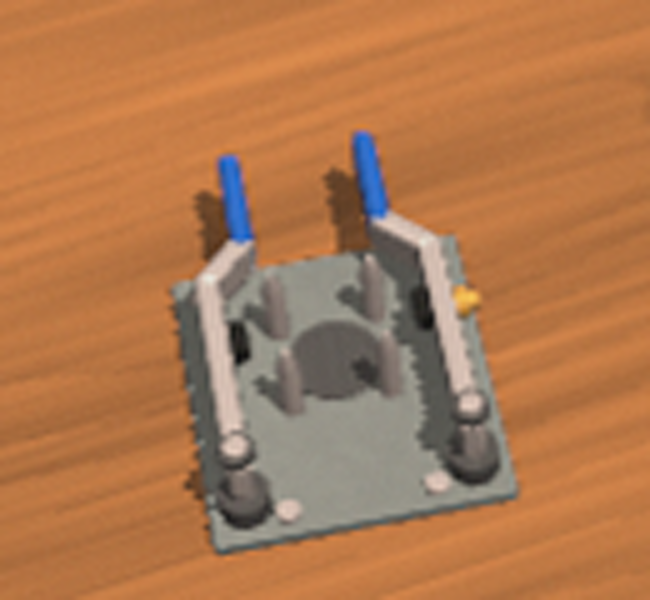

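Run:
```python
from h import *
im=np.load("top_i.npy");sc=np.load("scene_i.npy")
b=cv2.resize(im[235:270,462:502],(400,350),interpolation=cv2.INTER_NEAREST)
c=cv2.resize(sc[270:320,155:205],(400,400),interpolation=cv2.INTER_NEAREST)
save("crop2.png",np.hstack([b,c[:350]]))
# press geometry
def cc(x,y):return 310+x/5-.4,220+y/5-.4
cor=[at_z("top",*cc(*p),8)[:2] for p in ((190,20),(473,62),(433,376),(146,335))]
print("corners",np.round(cor,1).tolist(),"mean",np.mean(cor,0), [np.linalg.norm(cor[i]-cor[i-1]) for i in range(4)])
posts=[at_z("top",*cc(*p),49)[:2] for p in ((265,164),(363,180),(351,272),(253,258))]
print("posts",np.round(posts,1).tolist(),np.mean(posts,0))
print("disc",at_z("top",*cc(306,222),8))
for p in ((227,320),(207,428),(363,343),(347,450)): print("h",np.round(at_z("top",*cc(*p),46),1))
def sct(x,y):return 220+x/5-.4,190+y/5-.4
cor=[at_z("scene",*sct(*p),8)[:2] for p in ((176,287),(453,237),(516,493),(215,548))]
print("corners",np.round(cor,1).tolist(),"mean",np.mean(cor,0))
posts=[at_z("scene",*sct(*p),49)[:2] for p in ((274,280),(371,260),(389,335),(288,350))]
print("posts",np.round(posts,1).tolist(),np.mean(posts,0))
print("disc",at_z("scene",*sct(337,358),8))
```

```text
corners [[655.5, 15.7], [635.8, -108.0], [499.3, -88.1], [517.4, 36.1]] mean [576.98337709 -36.08098218] [np.float64(139.59379469789116), np.float64(125.24020701404255), np.float64(137.9758694260321), np.float64(125.50604544342495)]
posts [[589.5, -15.1], [582.5, -56.2], [543.9, -50.6], [550.0, -9.6]] [566.44455037 -32.86662919]
disc [566.19104233 -34.16474115   8.        ]
h [524.    1.5  46. ]
h [479.1  10.4  46. ]
h [514.2 -55.3  46. ]
h [469.8 -47.9  46. ]
corners [[502.1, -85.5], [521.0, 37.6], [656.9, 15.7], [636.5, -108.2]] mean [579.10092065 -35.09451869]
posts [[545.4, -49.8], [550.5, -8.4], [590.2, -14.2], [582.0, -55.4]] [567.03863631 -31.94496715]
disc [564.62188664 -31.47729879   8.        ]
```

View pics/crop2.png

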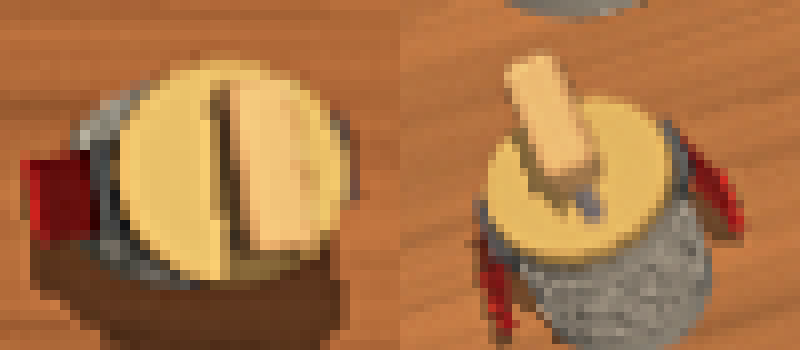

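Run:
```python
from h import *
def a(x,y):return 462+x/10-.5,235+y/10-.5
def b(x,y):return 155+(x-400)/8-.5,270+y/8-.5
P=[at_z("top",*a(*p),88)[:2] for p in ((230,82),(247,250),(310,245),(292,80))];print(np.round(P,1).tolist(),np.mean(P,0))
P=[at_z("scene",*b(*p),88)[:2] for p in ((508,72),(550,152),(592,130),(548,53))];print(np.round(P,1).tolist(),np.mean(P,0))
print(at_z("top",*a(234,168),58),at_z("scene",*b(578,180),58))
for c in ("top","scene"):
  im,d=eyes.camera(c)
  for t in ("tin","open_can","green_can","press"):
    for r in eyes.mark_of(c,t)[:2]:
      v,u=r["centre"];print(c,t,round(r["p"],2),np.round(at_z(c,u*640,v*480,0),1))
s=monitor.read_state();print(s["joints"],s["time_s"])
```

```text
[[605.3, -258.0], [571.6, -260.2], [572.5, -272.6], [605.6, -270.2]] [ 588.74537716 -265.24245034]
[[574.7, -272.1], [601.2, -266.7], [598.7, -255.9], [572.8, -261.8]] [ 586.83906882 -264.15953904]
[ 589.63653306 -266.47247813   58.        ] [ 590.11787545 -265.43849025   58.        ]
top tin 0.73 [566.5 -30.    0. ]
top tin 0.64 [ 592.6 -266.9    0. ]
top open_can 0.56 [ 465.9 -260.8    0. ]
top green_can 0.75 [ 786.8 -164.1    0. ]
top green_can 0.68 [ 593.4 -288.4    0. ]
top press 0.8 [567.8 -32.7   0. ]
scene tin 0.7 [ 593.8 -267.1    0. ]
scene open_can 0.64 [ 462.3 -253.2    0. ]
scene green_can 0.89 [ 742.2 -255.8    0. ]
scene green_can 0.61 [ 783.  -154.4    0. ]
scene press 0.59 [565.1 -27.1   0. ]
scene press 0.27 [ 782.7 -157.4    0. ]
[ 9.74689912e-01  3.80619845e-01  1.29739501e+00  2.43456726e-05
  1.46360903e+00 -2.15279483e-01] 1.0
```

Call:
move_arm:
  moves:
    - {"hand": 1,"spin": -6.7}
    - {"hand": 1,"spin": -6.7}
    - {"hand": 1,"spin": -6.7}
    - {"hand": 1,"spin": -6.7}
    - {"hand": 1,"tz": -3.6,"ty": -1.4}
    - {"hand": 1,"tz": -3.6,"ty": -1.4}
    - {"hand": 1,"tz": -3.6,"ty": -1.4}
    - {"hand": 1,"tz": -3.6,"ty": -1.4}
    - {"hand": 1,"tz": -3.6,"ty": -1.4}
    - {"hand": 1,"tz": -3.6,"ty": -1.4}
    - {"hand": 1,"tz": -3.6,"ty": -1.4}
    - {"hand": 1,"tz": -3.6,"ty": -1.4}
    - {"hand": 1,"tz": -3.6,"ty": -1.4}
    - {"hand": 1,"tz": -3.6,"ty": -1.4}
    - {"hand": 1,"tz": -3.6,"ty": -1.4}
    - {"hand": 1,"tz": -3.6,"ty": -1.4}
    - {"hand": 1,"tz": -3.6,"ty": -1.4}
    - {"hand": 1,"tz": -3.6,"ty": -1.4}

```text
invalid input at $.moves[0]: expected keys hand, tx, ty, tz, spin
```

```bash
cat >> h.py <<'E'
def to(x,y,z,yaw=None):
    s=monitor.read_state();p=np.array(s["eef_pos"]);R=np.array(s["tcp_rot"])
    d=R.T@(np.array([x,y,z])-p)/10
    cy=np.degrees(np.arctan2(R[1,2],R[0,2]))
    print("t",round(s["time_s"],2),"pos",np.round(p,1),"yaw",round(cy,2),"tilt",np.round(R[:,0],3),"F",np.round(s["force"],1),"gap",round(s["finger_gap"],1))
    print("shift cm tx,ty,tz",np.round(d,2),"spin",None if yaw is None else round(cy-yaw,2))
    return d
E
python3 - <<'E'
from h import *
to(588.5,-265.2,160,95)
def b(x,y):return 155+(x-400)/8-.5,270+y/8-.5
for z in (12,20):
    A=at_z("scene",*b(505,342),z);B=at_z("scene",*b(740,235),z);print(A,B,np.degrees(np.arctan2(*(B-A)[[1,0]])),(A+B)/2)
E
```

```text
t 1.0 pos [204.4 510.6 246.7] yaw 68.18 tilt [-0. -0. -1.] F [-0.7 -0.9  0.5] gap 88.0
shift cm tx,ty,tz [  8.67 -64.49 -57.74] spin -26.82
[ 598.48759246 -298.09293483   12.        ] [ 589.19724455 -234.45804356   12.        ] 98.3061899657051 [ 593.84241851 -266.2754892    12.        ]
[ 603.80020629 -296.89757622   20.        ] [ 594.59515512 -233.84693101   20.        ] 98.30618996570514 [ 599.19768071 -265.37225362   20.        ]
```

Call:
move_arm:
  moves:
    - {"hand": 1,"tx": 0,"ty": 0,"tz": 0,"spin": -7}
    - {"hand": 1,"tx": 0,"ty": 0,"tz": 0,"spin": -7}
    - {"hand": 1,"tx": 0,"ty": 0,"tz": 0,"spin": -7}
    - {"hand": 1,"tx": 0,"ty": 0,"tz": 0,"spin": -6.8}
    - {"hand": 1,"tx": 0,"ty": -1.4,"tz": -3.6,"spin": 0}
    - {"hand": 1,"tx": 0,"ty": -1.4,"tz": -3.6,"spin": 0}
    - {"hand": 1,"tx": 0,"ty": -1.4,"tz": -3.6,"spin": 0}
    - {"hand": 1,"tx": 0,"ty": -1.4,"tz": -3.6,"spin": 0}
    - {"hand": 1,"tx": 0,"ty": -1.4,"tz": -3.6,"spin": 0}
    - {"hand": 1,"tx": 0,"ty": -1.4,"tz": -3.6,"spin": 0}
    - {"hand": 1,"tx": 0,"ty": -1.4,"tz": -3.6,"spin": 0}
    - {"hand": 1,"tx": 0,"ty": -1.4,"tz": -3.6,"spin": 0}
    - {"hand": 1,"tx": 0,"ty": -1.4,"tz": -3.6,"spin": 0}
    - {"hand": 1,"tx": 0,"ty": -1.4,"tz": -3.6,"spin": 0}
    - {"hand": 1,"tx": 0,"ty": -1.4,"tz": -3.6,"spin": 0}
    - {"hand": 1,"tx": 0,"ty": -1.4,"tz": -3.6,"spin": 0}
    - {"hand": 1,"tx": 0,"ty": -1.4,"tz": -3.6,"spin": 0}
    - {"hand": 1,"tx": 0,"ty": -1.4,"tz": -3.6,"spin": 0}

```text
time_s: 2.5
eef_pos: [470.2, 19.5, 247.4]
tcp_rot: [[0.006, -0.99, -0.138], [0.003, -0.138, 0.99], [-1.0, -0.006, 0.002]]
force: [1.3, 1.1, -0.4]
finger_gap: 87.8
```

Run:
```python
from h import *
to(588.5,-265.2,160,96)
```

```text
t 2.5 pos [470.2  19.5 247.4] yaw 97.95 tilt [ 0.006  0.003 -1.   ] F [ 1.3  1.1 -0.4] gap 87.8
shift cm tx,ty,tz [  8.72  -7.73 -29.85] spin 1.95
```

Call:
move_arm:
  moves:
    - {"hand": 1,"tx": 0,"ty": -0.9,"tz": -3.5,"spin": 0}
    - {"hand": 1,"tx": 0,"ty": -0.9,"tz": -3.5,"spin": 0}
    - {"hand": 1,"tx": 0.5,"ty": -0.9,"tz": -3.5,"spin": 0}
    - {"hand": 1,"tx": 1,"ty": -0.9,"tz": -3.5,"spin": 0}
    - {"hand": 1,"tx": 1,"ty": -0.9,"tz": -3.5,"spin": 0}
    - {"hand": 1,"tx": 1,"ty": -0.9,"tz": -3.5,"spin": 0}
    - {"hand": 1,"tx": 1.5,"ty": -0.9,"tz": -3.5,"spin": 0}
    - {"hand": 1,"tx": 2,"ty": -0.9,"tz": -3.5,"spin": 0}
    - {"hand": 1,"tx": 1,"ty": 0,"tz": -1,"spin": 0}
    - {"hand": 1,"tx": 0,"ty": 0,"tz": 0,"spin": 0}
    - {"hand": 1,"tx": 0,"ty": 0,"tz": 0,"spin": 0}

```text
time_s: 3.42
eef_pos: [586.5, -279.4, 164.2]
tcp_rot: [[0.01, -0.992, -0.13], [0.002, -0.13, 0.992], [-1.0, -0.01, 0.0]]
force: [0.1, 0.6, 0.3]
finger_gap: 88.0
```

Run:
```python
from h import *
to(588.5,-265.2,130,96)
im,_=eyes.camera("scene");save("s1.png",cv2.resize(im[180:340,80:300],(770,560),interpolation=cv2.INTER_CUBIC))
```

```text
t 3.42 pos [ 586.5 -279.4  164.2] yaw 97.45 tilt [ 0.01   0.002 -1.   ] F [0.1 0.6 0.3] gap 88.0
shift cm tx,ty,tz [ 3.42 -0.35  1.38] spin 1.45
```

View pics/s1.png

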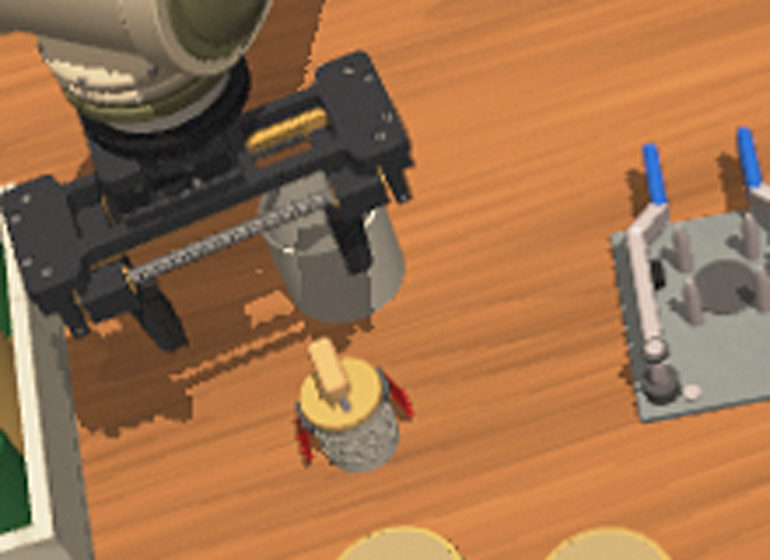

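Call:
move_arm:
  moves:
    - {"hand": 1,"tx": 1,"ty": -0.15,"tz": 0.7,"spin": 0.7}
    - {"hand": 1,"tx": 1,"ty": -0.15,"tz": 0.6,"spin": 0}
    - {"hand": 1,"tx": 1,"ty": 0,"tz": 0,"spin": 0}
    - {"hand": 1,"tx": 0,"ty": 0,"tz": 0,"spin": 0}
    - {"hand": 1,"tx": 0,"ty": 0,"tz": 0,"spin": 0}

```text
time_s: 3.88
eef_pos: [588.6, -259.3, 138.4]
tcp_rot: [[0.015, -0.992, -0.124], [-0.001, -0.124, 0.992], [-1.0, -0.015, -0.003]]
force: [-0.3, 0.2, -0.1]
finger_gap: 88.4
```

Run:
```python
from h import *
to(588.5,-265.2,72,96)
im,_=eyes.camera("scene");save("s2.png",cv2.resize(im[200:340,100:300],(800,560),interpolation=cv2.INTER_CUBIC))
s=monitor.read_state();p=np.array(s["eef_pos"]);R=np.array(s["tcp_rot"])
for sg in (1,-1):
    print(proj("scene",p+8*R[:,0]+sg*44*R[:,2]))
```

```text
t 3.88 pos [ 588.6 -259.3  138.4] yaw 97.13 tilt [ 0.015 -0.001 -1.   ] F [-0.3  0.2 -0.1] gap 88.4
shift cm tx,ty,tz [ 6.64  0.18 -0.56] spin 1.13
(np.float64(192.25975319825673), np.float64(260.52737761169357))
(np.float64(147.5300731855779), np.float64(279.12443623705275))
```

View pics/s2.png

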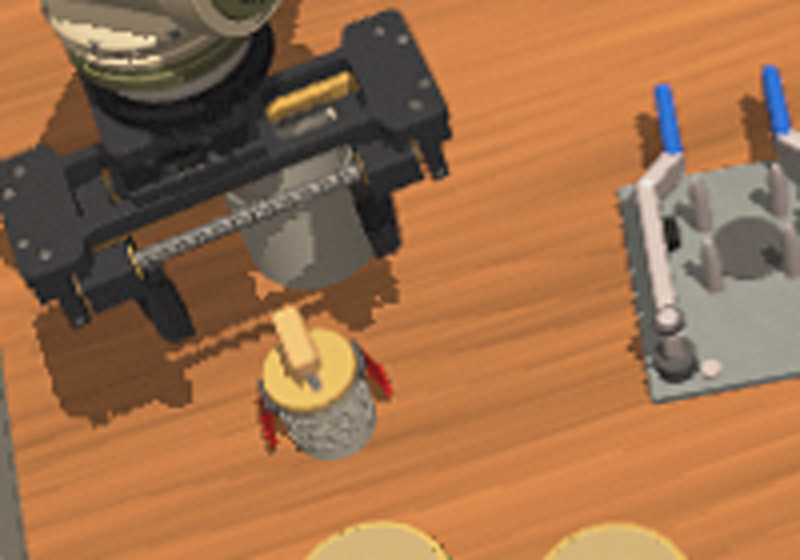

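Call:
move_arm:
  moves:
    - {"hand": 1,"tx": 1.5,"ty": 0,"tz": -0.4,"spin": 0.6}
    - {"hand": 1,"tx": 1.5,"ty": 0,"tz": 0,"spin": 0}
    - {"hand": 1,"tx": 1.2,"ty": 0,"tz": 0,"spin": 0}
    - {"hand": 1,"tx": 0,"ty": 0,"tz": 0,"spin": 0}
    - {"hand": 1,"tx": 0,"ty": 0,"tz": 0,"spin": 0}

```text
time_s: 4.35
eef_pos: [591.1, -264.3, 98.9]
tcp_rot: [[0.02, -0.993, -0.114], [-0.005, -0.115, 0.993], [-1.0, -0.02, -0.008]]
force: [0.7, 0.1, 0.3]
finger_gap: 88.1
```

Run:
```python
from h import *
to(588.5,-265.2,72,96)
im,_=eyes.camera("scene");save("s3.png",cv2.resize(im[220:340,100:260],(800,600),interpolation=cv2.INTER_CUBIC))
```

```text
t 4.35 pos [ 591.1 -264.3   98.9] yaw 96.57 tilt [ 0.02  -0.005 -1.   ] F [0.7 0.1 0.3] gap 88.1
shift cm tx,ty,tz [ 2.69  0.32 -0.04] spin 0.57
```

View pics/s3.png

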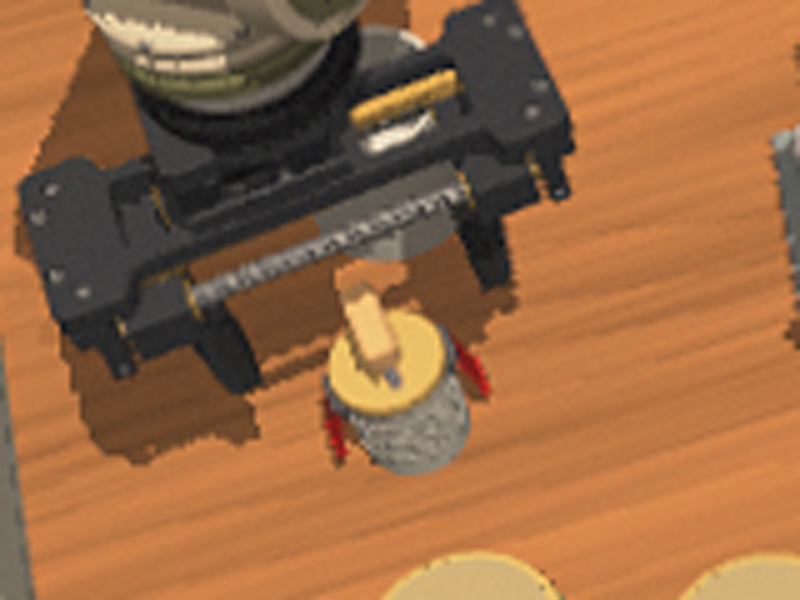

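Call:
move_arm:
  moves:
    - {"hand": 1,"tx": 1.2,"ty": 0.2,"tz": 0,"spin": 0.4}
    - {"hand": 1,"tx": 1.0,"ty": 0.1,"tz": 0,"spin": 0}
    - {"hand": 1,"tx": 0,"ty": 0,"tz": 0,"spin": 0}
    - {"hand": 1,"tx": 0,"ty": 0,"tz": 0,"spin": 0}

```text
time_s: 4.73
eef_pos: [589.7, -265.7, 79.9]
tcp_rot: [[0.025, -0.994, -0.108], [-0.009, -0.108, 0.994], [-1.0, -0.024, -0.011]]
force: [0.7, -0.2, -0.5]
finger_gap: 88.2
```

Run:
```python
from h import *
to(588.5,-265.2,72,96)
im,_=eyes.camera("scene");save("s4.png",cv2.resize(im[220:340,100:260],(800,600),interpolation=cv2.INTER_CUBIC))
```

```text
t 4.73 pos [ 589.7 -265.7   79.9] yaw 96.18 tilt [ 0.025 -0.009 -1.   ] F [ 0.7 -0.2 -0.5] gap 88.2
shift cm tx,ty,tz [0.78 0.14 0.07] spin 0.18
```

View pics/s4.png

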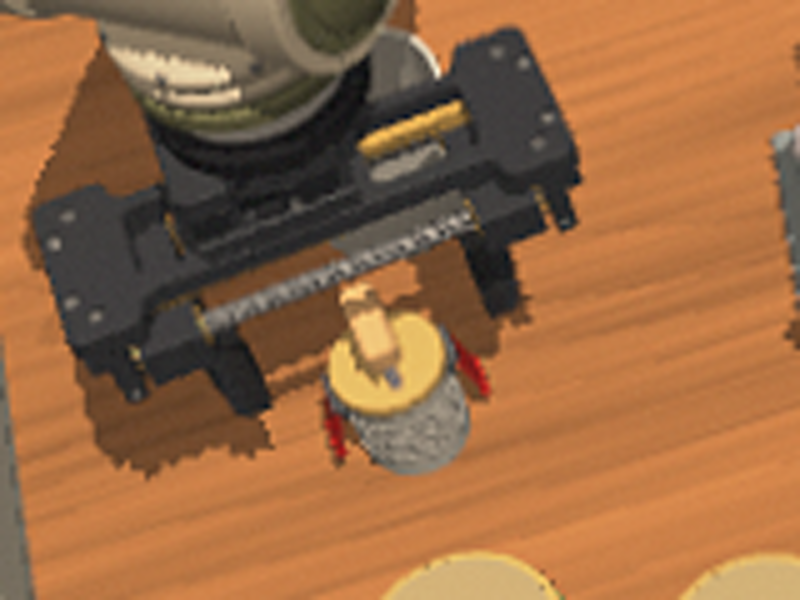

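Call:
move_arm:
  moves:
    - {"hand": 1,"tx": 0.8,"ty": 0.1,"tz": 0.1,"spin": 0}
    - {"hand": -1,"tx": 0,"ty": 0,"tz": 0,"spin": 0}
    - {"hand": -1,"tx": 0,"ty": 0,"tz": 0,"spin": 0}
    - {"hand": -1,"tx": 0,"ty": 0,"tz": 0,"spin": 0}
    - {"hand": -1,"tx": 0,"ty": 0,"tz": 0,"spin": 0}
  squeeze: 20

```text
time_s: 5.2
eef_pos: [589.4, -265.0, 72.6]
tcp_rot: [[0.027, -0.994, -0.108], [-0.01, -0.108, 0.994], [-1.0, -0.026, -0.013]]
force: [-0.6, 0.3, 0.8]
finger_gap: 63.6
```

Run:
```python
from h import *
to(588.5,-265.2,72,96)
```

```text
t 5.2 pos [ 589.4 -265.    72.6] yaw 96.21 tilt [ 0.027 -0.01  -1.   ] F [-0.6  0.3  0.8] gap 63.6
shift cm tx,ty,tz [ 0.06  0.09 -0.01] spin 0.21
```

Call:
move_arm:
  moves:
    - {"hand": -1,"tx": 0,"ty": 0,"tz": 0,"spin": 0}
    - {"hand": -1,"tx": 0,"ty": 0,"tz": 0,"spin": 0}
    - {"hand": -1,"tx": 0,"ty": 0,"tz": 0,"spin": 0}
    - {"hand": -1,"tx": 0,"ty": 0,"tz": 0,"spin": 0}
    - {"hand": -1,"tx": 0,"ty": 0,"tz": 0,"spin": 0}
    - {"hand": -1,"tx": 0,"ty": 0,"tz": 0,"spin": 0}
    - {"hand": -1,"tx": 0,"ty": 0,"tz": 0,"spin": 0}
    - {"hand": -1,"tx": 0,"ty": 0,"tz": 0,"spin": 0}
    - {"hand": -1,"tx": 0,"ty": 0,"tz": 0,"spin": 0}
  squeeze: 20

```text
time_s: 5.95
eef_pos: [589.7, -265.0, 73.1]
tcp_rot: [[0.028, -0.994, -0.108], [-0.01, -0.109, 0.994], [-1.0, -0.027, -0.013]]
force: [0.1, -0.1, -0.0]
finger_gap: 13.2
```

Run:
```python
from h import *
to(588.5,-265.2,72,96)
im,_=eyes.camera("scene");save("s5.png",cv2.resize(im[220:340,100:260],(800,600),interpolation=cv2.INTER_CUBIC))
```

```text
t 5.95 pos [ 589.7 -265.    73.1] yaw 96.21 tilt [ 0.028 -0.01  -1.   ] F [ 0.1 -0.1 -0. ] gap 13.2
shift cm tx,ty,tz [ 0.11  0.12 -0.  ] spin 0.21
```

View pics/s5.png

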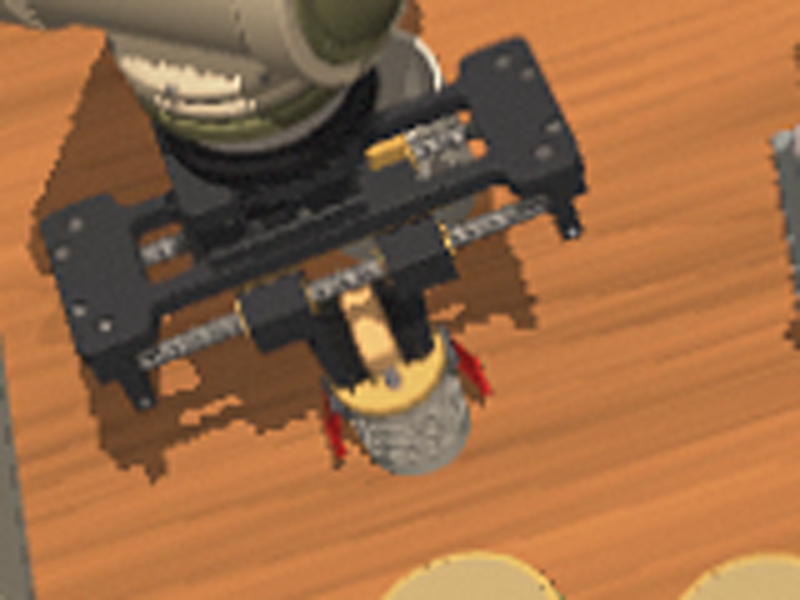

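Call:
move_arm:
  moves:
    - {"hand": -1,"tx": -1,"ty": 0,"tz": 0,"spin": 0}
    - {"hand": -1,"tx": -2.5,"ty": 0,"tz": 0,"spin": 0}
    - {"hand": -1,"tx": -2.5,"ty": 0,"tz": 0,"spin": 0}
    - {"hand": -1,"tx": -2,"ty": 0,"tz": 0,"spin": 0}
    - {"hand": -1,"tx": 0,"ty": 0,"tz": 2,"spin": 5}
    - {"hand": -1,"tx": 0,"ty": 0,"tz": 3,"spin": 5}
    - {"hand": -1,"tx": 0,"ty": 0,"tz": 3,"spin": 5}

```text
time_s: 6.58
eef_pos: [585.0, -187.3, 157.6]
tcp_rot: [[0.025, -0.986, 0.167], [-0.01, 0.167, 0.986], [-1.0, -0.026, -0.006]]
force: [-0.1, 0.5, -2.2]
finger_gap: 13.8
```

Run:
```python
from h import *
to(566.6,-32.6,150,81.2)
im,_=eyes.camera("scene");save("s6.png",cv2.resize(im[180:340,100:310],(780,594),interpolation=cv2.INTER_CUBIC))
```

```text
t 6.58 pos [ 585.  -187.3  157.6] yaw 80.36 tilt [ 0.025 -0.01  -1.   ] F [-0.1  0.5 -2.2] gap 13.8
shift cm tx,ty,tz [ 0.55  4.42 14.95] spin -0.84
```

View pics/s6.png

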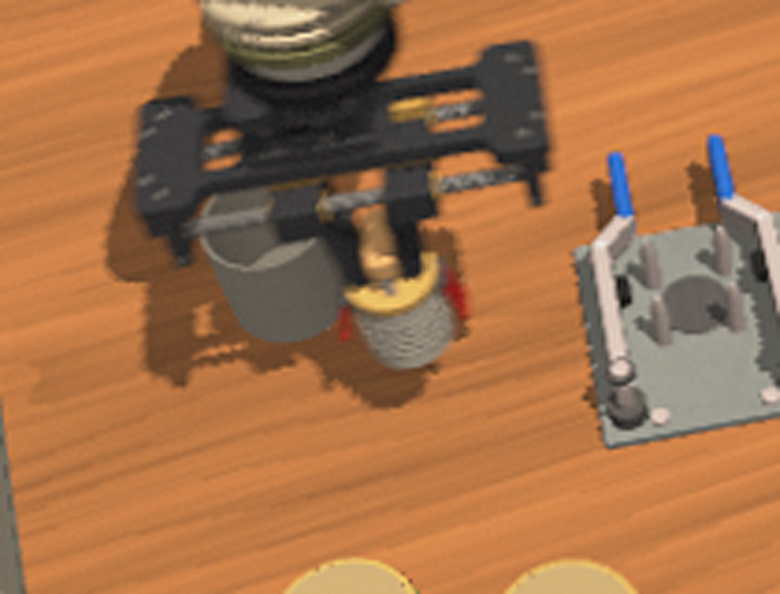

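Call:
move_arm:
  moves:
    - {"hand": -1,"tx": 0,"ty": 1.1,"tz": 3,"spin": 0}
    - {"hand": -1,"tx": 0,"ty": 1.1,"tz": 3,"spin": 0}
    - {"hand": -1,"tx": 0,"ty": 1.1,"tz": 3,"spin": 0}
    - {"hand": -1,"tx": 0,"ty": 0.8,"tz": 2.5,"spin": 0}
    - {"hand": -1,"tx": 0,"ty": 0.3,"tz": 1.5,"spin": 0}
    - {"hand": -1,"tx": 0,"ty": 0,"tz": 0.8,"spin": 0}
    - {"hand": -1,"tx": 0,"ty": 0,"tz": 0,"spin": 0}
    - {"hand": -1,"tx": 0,"ty": 0,"tz": 0,"spin": 0}

```text
time_s: 7.3
eef_pos: [563.2, -30.4, 159.3]
tcp_rot: [[0.024, -0.986, 0.165], [-0.008, 0.165, 0.986], [-1.0, -0.025, -0.004]]
force: [0.2, -1.4, -2.8]
finger_gap: 13.9
```

Run:
```python
from h import *
to(566.6,-32.6,150,81.2)
for c in("scene","top"):
    im,_=eyes.camera(c)
    if c=="scene": save("s7.png",cv2.resize(im[170:310,200:380],(771,600),interpolation=cv2.INTER_CUBIC))
    else: save("t7.png",cv2.resize(im[180:330,270:470],(800,600),interpolation=cv2.INTER_CUBIC))
to(566.6,-32.6,150,81.2)
```

```text
t 7.3 pos [563.2 -30.4 159.3] yaw 80.49 tilt [ 0.024 -0.008 -1.   ] F [ 0.2 -1.4 -2.8] gap 13.9
shift cm tx,ty,tz [ 0.94 -0.35 -0.15] spin -0.71
t 7.4 pos [563.3 -31.1 159.2] yaw 80.4 tilt [ 0.024 -0.008 -1.   ] F [-0.8 -0.9 -2.4] gap 13.6
shift cm tx,ty,tz [ 0.92 -0.33 -0.09] spin -0.8
```

View pics/s7.png

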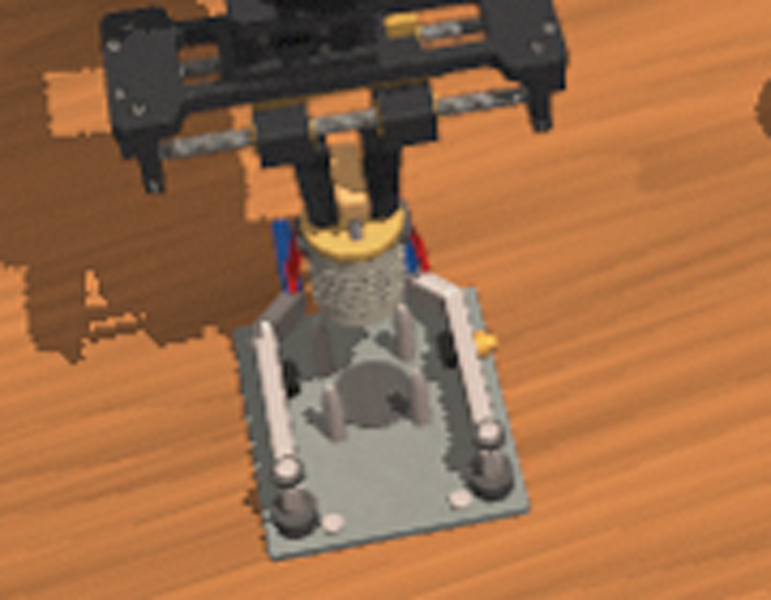

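View pics/t7.png

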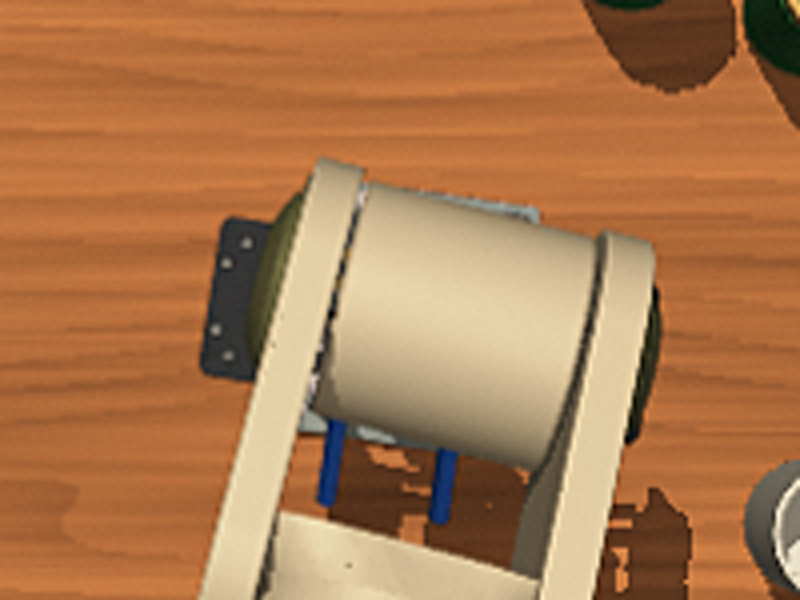

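Run:
```python
from h import *
k=771/180
for p in ((353,212),(353,208),(353,218)): print(at_z("scene",200+p[0]/k-.5,170+p[1]/k-.5,144.2))
# rows of expected lid outline and base if tin centered at tcp
s=monitor.read_state();p=np.array(s["eef_pos"])
for z,r in ((144.2,23.5),(86.2,22)):
  Q=np.array([proj("scene",(p[0]+r*np.cos(a),p[1]+r*np.sin(a),z)) for a in np.linspace(0,6.28,60)])
  print(z,"crop x",(Q[:,0].min()-200+.5)*k,(Q[:,0].max()-200+.5)*k,"y",(Q[:,1].min()-170+.5)*k,(Q[:,1].max()-170+.5)*k)
```

```text
[561.08584403 -30.14815832 144.2       ]
[558.82660601 -29.41246646 144.2       ]
[564.46173961 -31.24765841 144.2       ]
144.2 crop x 300.55174419445257 404.33161266055504 y 176.8176259301439 256.4407575060968
86.2 crop x 316.01373973779073 408.7894951668373 y 258.7196433899998 332.0043176477975
```

Call:
move_arm:
  moves:
    - {"hand": -1,"tx": 1,"ty": -0.2,"tz": -0.1,"spin": -0.6}
    - {"hand": -1,"tx": 1.5,"ty": -0.15,"tz": 0,"spin": 0}
    - {"hand": -1,"tx": 0.7,"ty": 0,"tz": 0,"spin": 0}
    - {"hand": -1,"tx": 0,"ty": 0,"tz": 0,"spin": 0}

```text
time_s: 7.73
eef_pos: [568.3, -37.1, 124.7]
tcp_rot: [[0.025, -0.987, 0.159], [-0.009, 0.158, 0.987], [-1.0, -0.026, -0.005]]
force: [-0.2, 0.5, -2.6]
finger_gap: 13.4
```

Run:
```python
from h import *
im,_=eyes.camera("scene");save("s8.png",cv2.resize(im[190:310,220:360],(700,600),interpolation=cv2.INTER_CUBIC))
to(566.6,-32.4,126,81.2)
```

```text
t 7.78 pos [568.4 -37.1 125.2] yaw 80.87 tilt [ 0.025 -0.009 -1.   ] F [-0.3 -0.9 -2.2] gap 13.6
shift cm tx,ty,tz [-0.09  0.25  0.44] spin -0.33
```

View pics/s8.png

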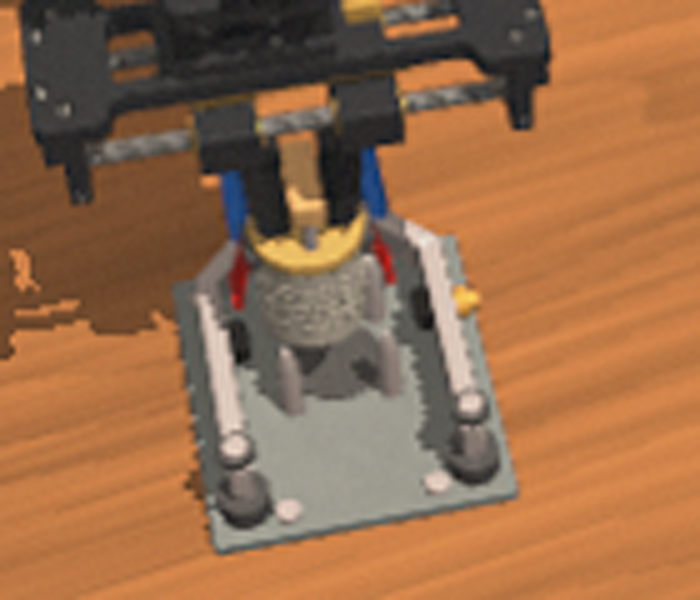

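Call:
move_arm:
  moves:
    - {"hand": -1,"tx": -0.1,"ty": 0.25,"tz": 0.4,"spin": -0.3}
    - {"hand": -1,"tx": 0,"ty": 0,"tz": 0,"spin": 0}
    - {"hand": -1,"tx": 0,"ty": 0,"tz": 0,"spin": 0}

```text
time_s: 8.03
eef_pos: [566.7, -33.2, 126.7]
tcp_rot: [[0.026, -0.988, 0.154], [-0.009, 0.153, 0.988], [-1.0, -0.027, -0.005]]
force: [-0.4, 0.4, -2.2]
finger_gap: 13.5
```

Run:
```python
from h import *
im,_=eyes.camera("scene");save("s9.png",cv2.resize(im[190:310,220:360],(700,600),interpolation=cv2.INTER_CUBIC))
to(566.6,-32.4,126,81.2)
s=monitor.read_state();p=np.array(s["eef_pos"])
for z,r in ((p[2]-15.1,23.5),(p[2]-73.1,22)):
  Q=np.array([proj("scene",(p[0]+r*np.cos(a),p[1]+r*np.sin(a),z)) for a in np.linspace(0,6.28,60)])
  print(z,"crop x",(Q[:,0].min()-220+.5)*5,(Q[:,0].max()-220+.5)*5,"y",(Q[:,1].min()-190+.5)*5,(Q[:,1].max()-190+.5)*5)
```

```text
t 8.08 pos [566.7 -33.1 126.8] yaw 81.17 tilt [ 0.026 -0.009 -1.   ] F [-0.5  0.1 -1.9] gap 13.7
shift cm tx,ty,tz [0.08 0.02 0.07] spin -0.03
111.67271197713248 crop x 256.7898234050003 375.09457211861644 y 166.9679364437367 259.50925133448334
53.67271197713248 crop x 274.23641033347195 380.0846495589204 y 257.8907299564068 342.92895610711554
```

View pics/s9.png

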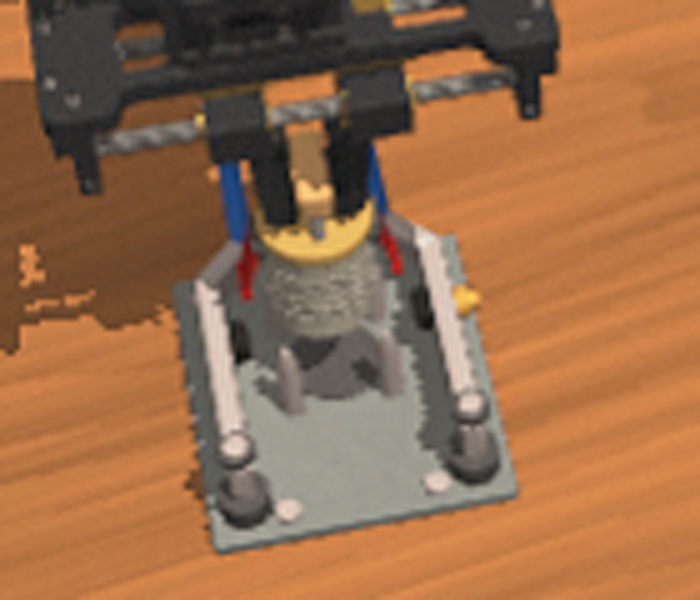

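Call:
move_arm:
  moves:
    - {"hand": -1,"tx": 0.5,"ty": 0,"tz": 0.05,"spin": 0}
    - {"hand": -1,"tx": 0.7,"ty": 0,"tz": 0,"spin": 0}
    - {"hand": -1,"tx": 0,"ty": 0,"tz": 0,"spin": 0}
    - {"hand": -1,"tx": 0,"ty": 0,"tz": 0,"spin": 0}

```text
time_s: 8.42
eef_pos: [567.4, -32.6, 114.5]
tcp_rot: [[0.028, -0.988, 0.153], [-0.01, 0.153, 0.988], [-1.0, -0.029, -0.005]]
force: [0.2, -0.2, -2.0]
finger_gap: 13.5
```

Run:
```python
from h import *
im,_=eyes.camera("scene");save("s10.png",cv2.resize(im[190:310,220:360],(700,600),interpolation=cv2.INTER_CUBIC))
to(566.6,-32.4,81,81.2)
```

```text
t 8.47 pos [567.3 -32.5 114.3] yaw 81.19 tilt [ 0.027 -0.01  -1.   ] F [-0.3  0.  -2.7] gap 13.7
shift cm tx,ty,tz [3.33 0.16 0.02] spin -0.01
```

View pics/s10.png

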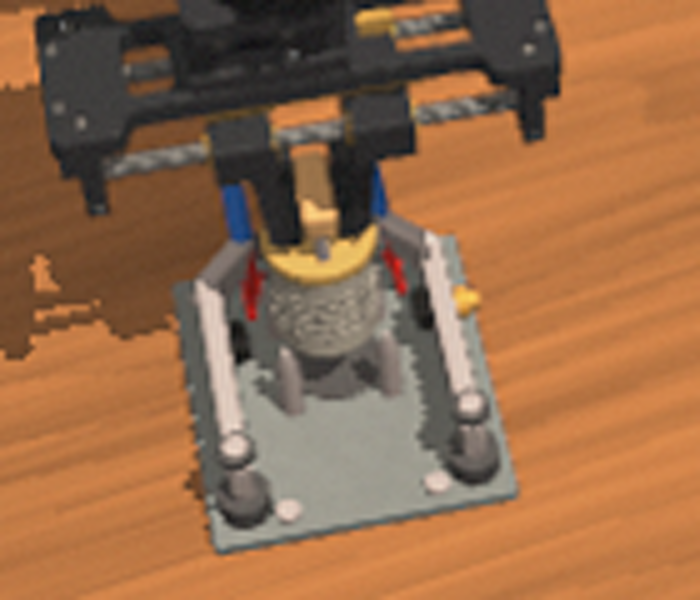

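Call:
move_arm:
  moves:
    - {"hand": -1,"tx": 0.6,"ty": 0.05,"tz": 0,"spin": 0}
    - {"hand": -1,"tx": 0.8,"ty": 0.05,"tz": 0,"spin": 0}
    - {"hand": -1,"tx": 0.7,"ty": 0,"tz": 0,"spin": 0}
    - {"hand": -1,"tx": 0,"ty": 0,"tz": 0,"spin": 0}

```text
time_s: 8.8
eef_pos: [566.9, -32.6, 91.3]
tcp_rot: [[0.028, -0.988, 0.153], [-0.01, 0.153, 0.988], [-1.0, -0.029, -0.005]]
force: [0.5, -0.3, -1.7]
finger_gap: 13.9
```

Run:
```python
from h import *
to(566.6,-32.4,81,81.2)
```

```text
t 8.8 pos [566.9 -32.6  91.3] yaw 81.19 tilt [ 0.028 -0.01  -1.   ] F [ 0.5 -0.3 -1.7] gap 13.9
shift cm tx,ty,tz [1.03 0.06 0.02] spin -0.01
```

Call:
move_arm:
  moves:
    - {"hand": -1,"tx": 0.5,"ty": 0,"tz": 0,"spin": 0}
    - {"hand": -1,"tx": 0.3,"ty": 0,"tz": 0,"spin": 0}
    - {"hand": -1,"tx": 0.1,"ty": 0,"tz": 0,"spin": 0}
    - {"hand": -1,"tx": 0,"ty": 0,"tz": 0,"spin": 0}

```text
time_s: 9.13
eef_pos: [567.9, -33.2, 81.7]
tcp_rot: [[0.03, -0.988, 0.153], [-0.01, 0.153, 0.988], [-1.0, -0.031, -0.006]]
force: [-0.4, 0.5, -2.5]
finger_gap: 13.9
```

Run:
```python
from h import *
to(566.6,-32.4,81,81.2)
im,_=eyes.camera("scene");save("s11.png",cv2.resize(im[190:310,220:360],(700,600),interpolation=cv2.INTER_CUBIC))
to(566.6,-32.4,81,81.2)
```

```text
t 9.13 pos [567.9 -33.2  81.7] yaw 81.19 tilt [ 0.03 -0.01 -1.  ] F [-0.4  0.5 -2.5] gap 13.9
shift cm tx,ty,tz [0.06 0.14 0.06] spin -0.01
t 9.18 pos [567.8 -33.1  81.7] yaw 81.19 tilt [ 0.029 -0.01  -1.   ] F [-0.1  0.8 -0.3] gap 13.8
shift cm tx,ty,tz [0.06 0.13 0.05] spin -0.01
```

View pics/s11.png

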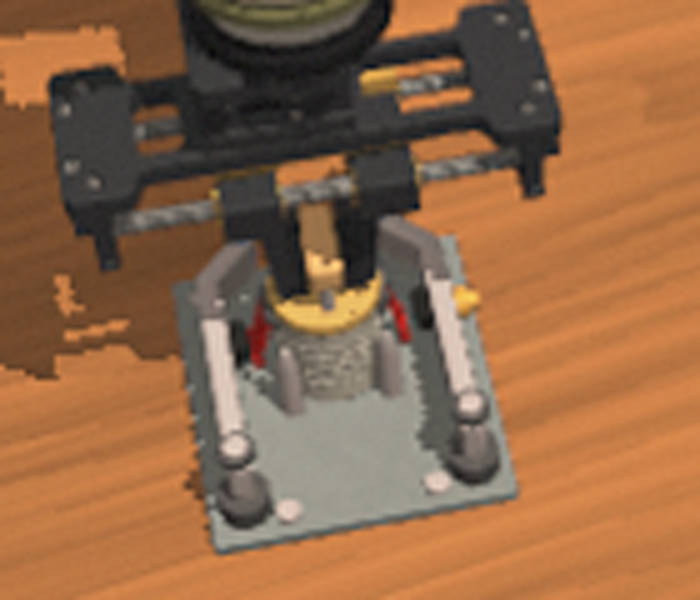

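Call:
move_arm:
  moves:
    - {"hand": -1,"tx": 0.1,"ty": 0,"tz": 0,"spin": 0}
    - {"hand": -1,"tx": 0,"ty": 0,"tz": 0,"spin": 0}

```text
time_s: 9.35
eef_pos: [568.4, -33.4, 81.7]
tcp_rot: [[0.031, -0.988, 0.153], [-0.011, 0.153, 0.988], [-0.999, -0.033, -0.006]]
force: [0.1, 0.2, -2.8]
finger_gap: 13.6
```

Run:
```python
from h import *
to(566.6,-32.4,81,81.2)
```

```text
t 9.35 pos [568.4 -33.4  81.7] yaw 81.19 tilt [ 0.031 -0.011 -0.999] F [ 0.1  0.2 -2.8] gap 13.6
shift cm tx,ty,tz [0.06 0.19 0.07] spin -0.01
```

Call:
move_arm:
  moves:
    - {"hand": -1,"tx": 0.2,"ty": 0.1,"tz": 0,"spin": 0}
    - {"hand": -1,"tx": 0,"ty": 0,"tz": 0,"spin": 0}
    - {"hand": -0.4,"tx": 0,"ty": 0,"tz": 0,"spin": 0}
    - {"hand": -0.4,"tx": 0,"ty": 0,"tz": 0,"spin": 0}
    - {"hand": -0.4,"tx": 0,"ty": 0,"tz": 0,"spin": 0}

```text
time_s: 9.77
eef_pos: [569.0, -33.7, 81.9]
tcp_rot: [[0.037, -0.987, 0.153], [-0.013, 0.153, 0.988], [-0.999, -0.039, -0.007]]
force: [-0.6, -0.4, -0.4]
finger_gap: 26.4
```

Run:
```python
from h import *
im,_=eyes.camera("scene");save("s12.png",cv2.resize(im[190:310,220:360],(700,600),interpolation=cv2.INTER_CUBIC))
to(566.6,-32.4,81,81.2)
```

```text
t 9.82 pos [569.  -33.7  81.9] yaw 81.19 tilt [ 0.037 -0.013 -0.999] F [-0.5 -0.4 -0.8] gap 26.2
shift cm tx,ty,tz [0.08 0.26 0.09] spin -0.01
```

View pics/s12.png

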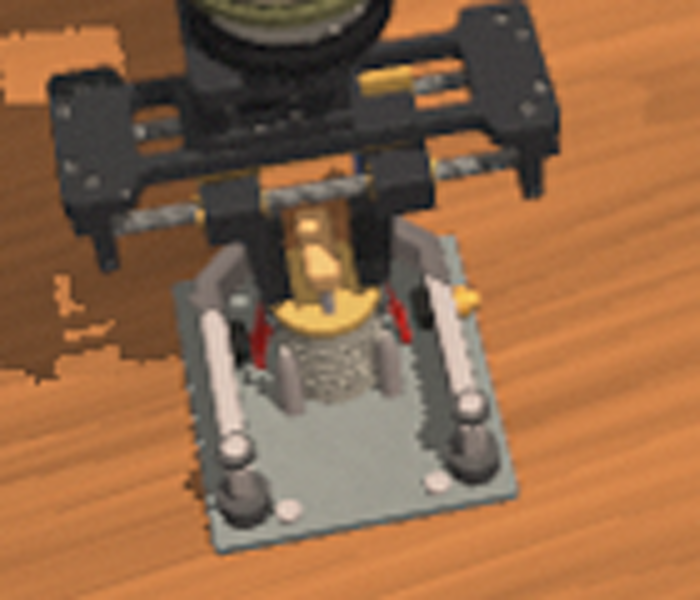

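Call:
move_arm:
  moves:
    - {"hand": -0.2,"tx": -1,"ty": 0,"tz": 0,"spin": 0}
    - {"hand": 1,"tx": -2.5,"ty": 0,"tz": 0,"spin": 0}
    - {"hand": 1,"tx": -1.5,"ty": 0,"tz": 0,"spin": 0}
    - {"hand": 1,"tx": 0,"ty": 2,"tz": 0,"spin": 0}
    - {"hand": 1,"tx": 0,"ty": 2.5,"tz": 0,"spin": 0}
    - {"hand": 1,"tx": 0,"ty": 1.5,"tz": 0,"spin": 0}
    - {"hand": 1,"tx": 0,"ty": 0,"tz": 0,"spin": 0}
    - {"hand": 1,"tx": 0,"ty": 0,"tz": 0,"spin": 0}
    - {"hand": 1,"tx": 0,"ty": 0,"tz": 0,"spin": 0}

```text
time_s: 10.57
eef_pos: [507.2, -23.8, 136.4]
tcp_rot: [[0.041, -0.987, 0.153], [-0.014, 0.153, 0.988], [-0.999, -0.043, -0.008]]
force: [0.4, 1.0, -0.2]
finger_gap: 84.4
```

Run:
```python
from h import *
im,d=eyes.camera("scene");save("s13.png",cv2.resize(im[190:310,220:360],(700,600),interpolation=cv2.INTER_CUBIC))
to(497.5,-22,29,81.2)
```

```text
t 10.62 pos [507.5 -23.9 136.4] yaw 81.19 tilt [ 0.042 -0.014 -0.999] F [-0.2 -0.2 -0.1] gap 87.3
shift cm tx,ty,tz [10.68  1.49  0.12] spin -0.01
```

View pics/s13.png

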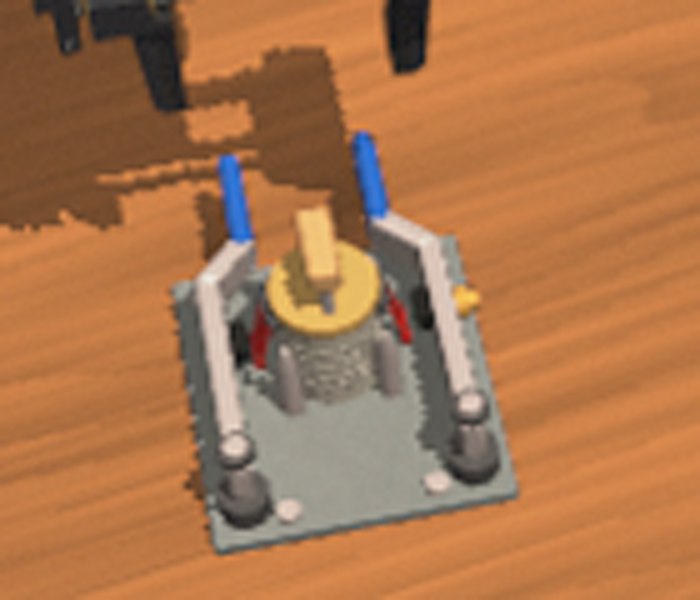

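Run:
```python
from h import *
print(at_z("scene",220+324/5-.5,190+288/5-.5,66))
def sct(x,y):return 220+x/5-.5,190+y/5-.5
for p in ((228,157),(240,240),(362,133),(377,214)): print(np.round(at_z("scene",*sct(*p),46),1))
to(497.5,-22,60,81.2)
```

```text
[569.51395723 -34.43531058  66.        ]
[470.7 -47.9  46. ]
[517.  -56.6  46. ]
[479.5  11.3  46. ]
[525.2   2.5  46. ]
t 10.62 pos [507.5 -23.9 136.4] yaw 81.19 tilt [ 0.042 -0.014 -0.999] F [-0.2 -0.2 -0.1] gap 87.3
shift cm tx,ty,tz [7.59 1.35 0.09] spin -0.01
```

Call:
move_arm:
  moves:
    - {"hand": 1,"tx": 1.5,"ty": 0.7,"tz": 0,"spin": 0}
    - {"hand": 1,"tx": 2.5,"ty": 0.6,"tz": 0.1,"spin": 0}
    - {"hand": 1,"tx": 2.5,"ty": 0,"tz": 0,"spin": 0}
    - {"hand": 1,"tx": 0.5,"ty": 0,"tz": 0,"spin": 0}
    - {"hand": 1,"tx": 0,"ty": 0,"tz": 0,"spin": 0}
    - {"hand": 1,"tx": 0,"ty": 0,"tz": 0,"spin": 0}

```text
time_s: 11.12
eef_pos: [503.6, -23.5, 65.1]
tcp_rot: [[0.048, -0.987, 0.153], [-0.016, 0.153, 0.988], [-0.999, -0.05, -0.008]]
force: [0.1, 0.0, 0.1]
finger_gap: 88.0
```

Run:
```python
from h import *
im,d=eyes.camera("scene");save("s14.png",cv2.resize(im[170:290,220:360],(700,600),interpolation=cv2.INTER_CUBIC))
to(497.5,-22,29,81.2)
```

```text
t 11.17 pos [503.8 -23.5  65.4] yaw 81.18 tilt [ 0.049 -0.016 -0.999] F [ 0.2 -0.6  0.3] gap 88.2
shift cm tx,ty,tz [3.6  0.83 0.09] spin -0.02
```

View pics/s14.png

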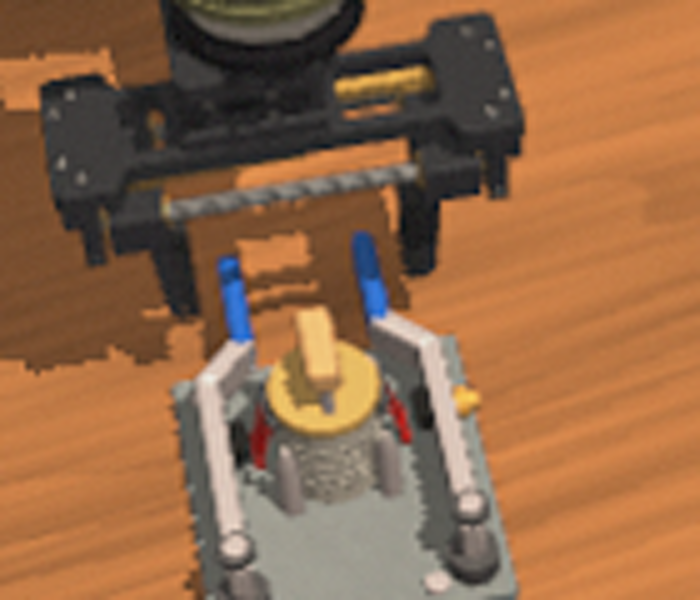

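Call:
move_arm:
  moves:
    - {"hand": 1,"tx": 0.8,"ty": 0.5,"tz": 0,"spin": 0}
    - {"hand": 1,"tx": 1,"ty": 0.4,"tz": 0,"spin": 0}
    - {"hand": 1,"tx": 1,"ty": 0,"tz": 0,"spin": 0}
    - {"hand": 1,"tx": 0.5,"ty": 0,"tz": 0,"spin": 0}
    - {"hand": 1,"tx": 0,"ty": 0,"tz": 0,"spin": 0}
  squeeze: 3

```text
time_s: 11.58
eef_pos: [500.7, -23.8, 36.7]
tcp_rot: [[0.06, -0.986, 0.153], [-0.019, 0.152, 0.988], [-0.998, -0.063, -0.01]]
force: [-0.3, 0.2, -0.1]
finger_gap: 88.2
```

Run:
```python
from h import *
im,d=eyes.camera("scene");save("s15.png",cv2.resize(im[170:290,220:360],(700,600),interpolation=cv2.INTER_CUBIC))
to(497.5,-22.5,31,81.2)
```

```text
t 11.63 pos [500.9 -23.8  37.1] yaw 81.2 tilt [ 0.061 -0.02  -0.998] F [ 0.7 -0.3  0.8] gap 88.2
shift cm tx,ty,tz [0.59 0.4  0.09] spin 0.0
```

View pics/s15.png

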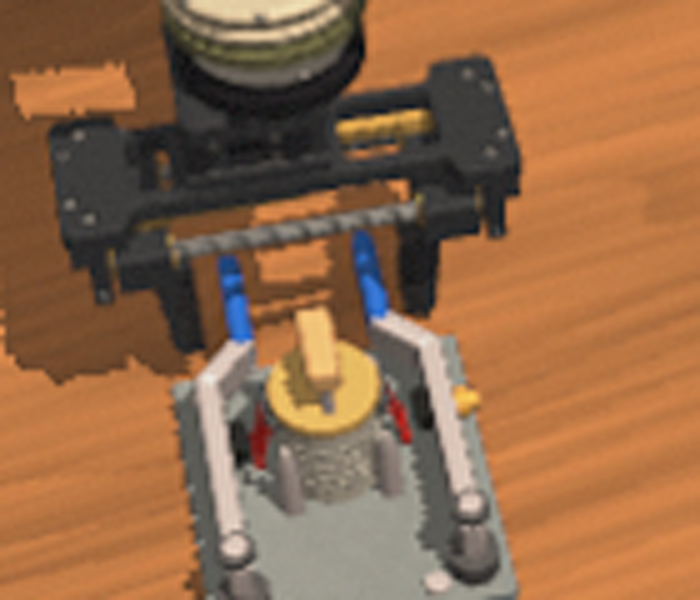

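Call:
move_arm:
  moves:
    - {"hand": 1,"tx": 0.9,"ty": 0.3,"tz": 0.1,"spin": 0}
    - {"hand": 0.6,"tx": 0.3,"ty": 0,"tz": 0,"spin": 0}
    - {"hand": 0.6,"tx": 0,"ty": 0,"tz": 0,"spin": 0}
  squeeze: 3

```text
time_s: 11.88
eef_pos: [500.6, -23.1, 27.2]
tcp_rot: [[0.066, -0.986, 0.153], [-0.021, 0.152, 0.988], [-0.998, -0.068, -0.011]]
force: [-0.4, 0.7, 0.1]
finger_gap: 76.8
```

Run:
```python
from h import *
to(497.5,-22.5,29,81.2)
```

```text
t 11.88 pos [500.6 -23.1  27.2] yaw 81.21 tilt [ 0.066 -0.021 -0.998] F [-0.4  0.7  0.1] gap 76.8
shift cm tx,ty,tz [-0.2   0.31  0.  ] spin 0.01
```

Call:
move_arm:
  moves:
    - {"hand": 0.56,"tx": 0,"ty": 0.1,"tz": 0,"spin": 0}
    - {"hand": 0.52,"tx": 0,"ty": 0,"tz": 0,"spin": 0}
    - {"hand": 0.48,"tx": 0,"ty": 0,"tz": 0,"spin": 0}
    - {"hand": 0.44,"tx": 0,"ty": 0,"tz": 0,"spin": 0}
    - {"hand": 0.4,"tx": 0,"ty": 0,"tz": 0,"spin": 0}
  squeeze: 10

```text
time_s: 12.3
eef_pos: [500.5, -23.0, 28.0]
tcp_rot: [[0.067, -0.986, 0.153], [-0.021, 0.152, 0.988], [-0.998, -0.069, -0.011]]
force: [0.7, -0.5, -4.7]
finger_gap: 62.1
```

Run:
```python
from h import *
to(497.5,-22.5,29,81.2)
s=monitor.read_state();print("Fz tool",np.array(s["tcp_rot"]).T@np.array(s["force"]))
im,d=eyes.camera("scene");save("s16.png",cv2.resize(im[170:290,220:360],(700,600),interpolation=cv2.INTER_CUBIC))
```

```text
t 12.3 pos [500.5 -23.   28. ] yaw 81.2 tilt [ 0.067 -0.021 -0.998] F [ 0.7 -0.5 -4.7] gap 62.1
shift cm tx,ty,tz [-0.12  0.3  -0.  ] spin -0.0
Fz tool [ 4.77693675 -0.46517626 -0.30300711]
```

View pics/s16.png

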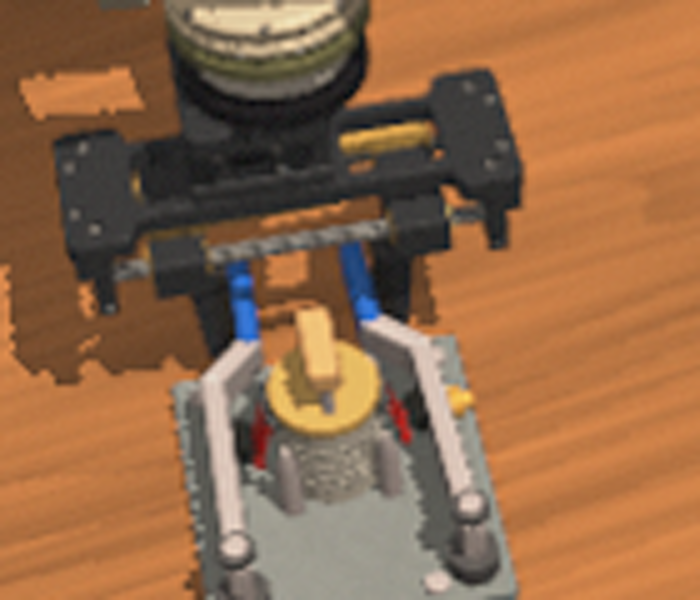

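Call:
move_arm:
  moves:
    - {"hand": 0.36,"tx": 0,"ty": 0,"tz": 0,"spin": 0}
    - {"hand": 0.32,"tx": 0,"ty": 0,"tz": 0,"spin": 0}
    - {"hand": 0.28,"tx": 0,"ty": 0,"tz": 0,"spin": 0}
  squeeze: 10

```text
time_s: 12.6
eef_pos: [500.8, -23.3, 28.1]
tcp_rot: [[0.067, -0.986, 0.153], [-0.021, 0.152, 0.988], [-0.997, -0.07, -0.011]]
force: [1.2, -0.8, -5.7]
finger_gap: 56.7
```

Call:
move_arm:
  moves:
    - {"hand": 0.24,"tx": 0,"ty": 0,"tz": 0,"spin": 0}
    - {"hand": 0.2,"tx": 0,"ty": 0,"tz": 0,"spin": 0}
  squeeze: 10

```text
time_s: 12.77
eef_pos: [500.9, -23.3, 28.0]
tcp_rot: [[0.068, -0.986, 0.154], [-0.021, 0.153, 0.988], [-0.997, -0.07, -0.011]]
force: [2.3, -0.8, -5.3]
finger_gap: 55.7
```

Run:
```python
from h import *
to(497.5,-22.5,29,81.2)
s=monitor.read_state();print("F tool",np.array(s["tcp_rot"]).T@np.array(s["force"]),s["moment"])
im,d=eyes.camera("scene");save("s17.png",cv2.resize(im[170:290,220:360],(700,600),interpolation=cv2.INTER_CUBIC))
```

```text
t 12.77 pos [500.9 -23.3  28. ] yaw 81.15 tilt [ 0.068 -0.021 -0.997] F [ 2.3 -0.8 -5.3] gap 55.7
shift cm tx,ty,tz [-0.12  0.34  0.03] spin -0.05
F tool [ 5.45863695 -2.00708752 -0.33881415] [-0.0115436  -0.21373741 -0.02023995]
```

View pics/s17.png

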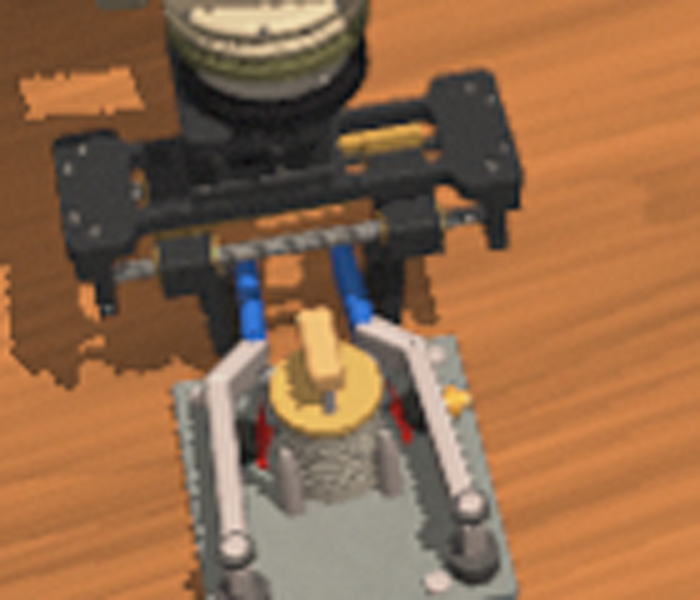

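Call:
move_arm:
  moves:
    - {"hand": 0.18,"tx": 0,"ty": 0,"tz": 0,"spin": 0}
    - {"hand": 0.16,"tx": 0,"ty": 0,"tz": 0,"spin": 0}
  squeeze: 13

```text
time_s: 12.98
eef_pos: [501.2, -23.3, 28.0]
tcp_rot: [[0.068, -0.986, 0.154], [-0.021, 0.153, 0.988], [-0.997, -0.071, -0.011]]
force: [1.9, 0.3, -5.9]
finger_gap: 51.2
```

Call:
move_arm:
  moves:
    - {"hand": 0.15,"tx": 0,"ty": 0,"tz": 0,"spin": 0}
    - {"hand": 0.14,"tx": 0,"ty": 0,"tz": 0,"spin": 0}
  squeeze: 14.5

```text
time_s: 13.15
eef_pos: [501.3, -23.3, 28.0]
tcp_rot: [[0.069, -0.986, 0.154], [-0.021, 0.153, 0.988], [-0.997, -0.071, -0.011]]
force: [2.4, 0.6, -6.0]
finger_gap: 50.5
```

Run:
```python
from h import *
to(497.5,-22.5,29,81.2)
s=monitor.read_state();print("F tool",np.array(s["tcp_rot"]).T@np.array(s["force"]),s["moment"])
im,d=eyes.camera("scene");save("s18.png",cv2.resize(im[210:290,250:330],(600,600),interpolation=cv2.INTER_CUBIC))
```

```text
t 13.15 pos [501.3 -23.3  28. ] yaw 81.16 tilt [ 0.069 -0.021 -0.997] F [ 2.4  0.6 -6. ] gap 50.5
shift cm tx,ty,tz [-0.13  0.38  0.01] spin -0.04
F tool [ 6.16495327 -1.87942953  1.03041818] [ 0.03024116 -0.27820512 -0.0256427 ]
```

View pics/s18.png

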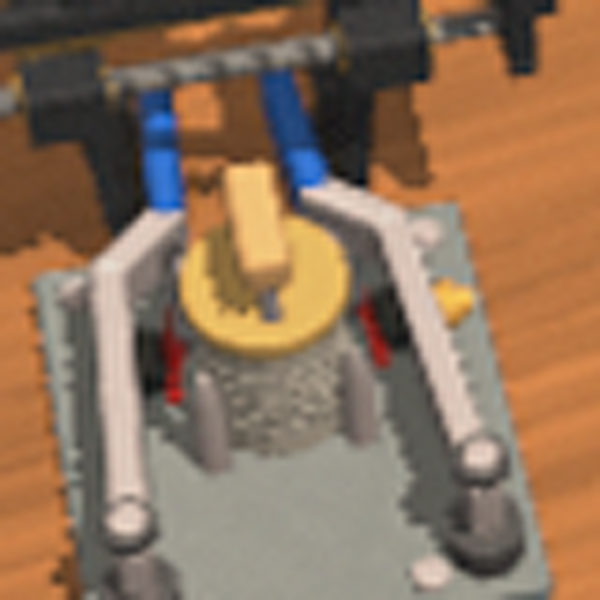

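Call:
move_arm:
  moves:
    - {"hand": 0.12,"tx": 0,"ty": 0,"tz": 0,"spin": 0}
    - {"hand": 0.1,"tx": 0,"ty": 0,"tz": 0,"spin": 0}
  squeeze: 15

```text
time_s: 13.37
eef_pos: [501.5, -23.2, 28.0]
tcp_rot: [[0.069, -0.986, 0.154], [-0.021, 0.152, 0.988], [-0.997, -0.071, -0.011]]
force: [3.5, -0.3, -6.6]
finger_gap: 48.6
```

Call:
move_arm:
  moves:
    - {"hand": 0.08,"tx": 0,"ty": 0,"tz": 0,"spin": 0}
    - {"hand": 0.06,"tx": 0,"ty": 0,"tz": 0,"spin": 0}
  squeeze: 15

```text
time_s: 13.53
eef_pos: [501.7, -23.2, 28.0]
tcp_rot: [[0.069, -0.986, 0.154], [-0.021, 0.152, 0.988], [-0.997, -0.072, -0.01]]
force: [3.7, 1.0, -6.4]
finger_gap: 46.7
```

Run:
```python
from h import *
to(497.5,-22.5,29,81.2)
s=monitor.read_state();print("F tool",np.array(s["tcp_rot"]).T@np.array(s["force"]),s["moment"])
im,d=eyes.camera("scene");save("s19.png",cv2.resize(im[210:290,250:330],(600,600),interpolation=cv2.INTER_CUBIC))
```

```text
t 13.53 pos [501.7 -23.2  28. ] yaw 81.17 tilt [ 0.069 -0.021 -0.997] F [ 3.7  1.  -6.4] gap 46.7
shift cm tx,ty,tz [-0.13  0.42  0.  ] spin -0.03
F tool [ 6.66370649 -3.08607121  1.59863798] [ 0.21896151 -0.44170951  0.02111584]
```

View pics/s19.png

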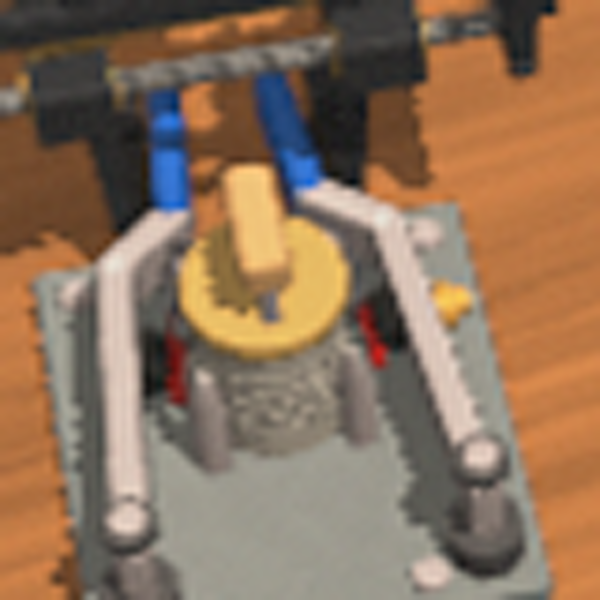

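Call:
move_arm:
  moves:
    - {"hand": 0.04,"tx": 0,"ty": 0,"tz": 0,"spin": 0}
    - {"hand": 0.02,"tx": 0,"ty": 0,"tz": 0,"spin": 0}
  squeeze: 15

```text
time_s: 13.75
eef_pos: [501.9, -23.0, 28.0]
tcp_rot: [[0.07, -0.986, 0.153], [-0.021, 0.152, 0.988], [-0.997, -0.072, -0.01]]
force: [4.2, 2.1, -7.8]
finger_gap: 45.1
```

Run:
```python
from h import *
to(497.5,-22.5,29,81.2)
s=monitor.read_state();print("F tool",np.array(s["tcp_rot"]).T@np.array(s["force"]),s["moment"])
im,d=eyes.camera("scene");save("s20.png",cv2.resize(im[210:290,250:330],(600,600),interpolation=cv2.INTER_CUBIC))
```

```text
t 13.75 pos [501.9 -23.   28. ] yaw 81.18 tilt [ 0.07  -0.021 -0.997] F [ 4.2  2.1 -7.8] gap 45.1
shift cm tx,ty,tz [-0.13  0.43 -0.02] spin -0.02
F tool [ 8.04800337 -3.25775353  2.76139458] [ 0.29219046 -0.5271265   0.04527454]
```

View pics/s20.png

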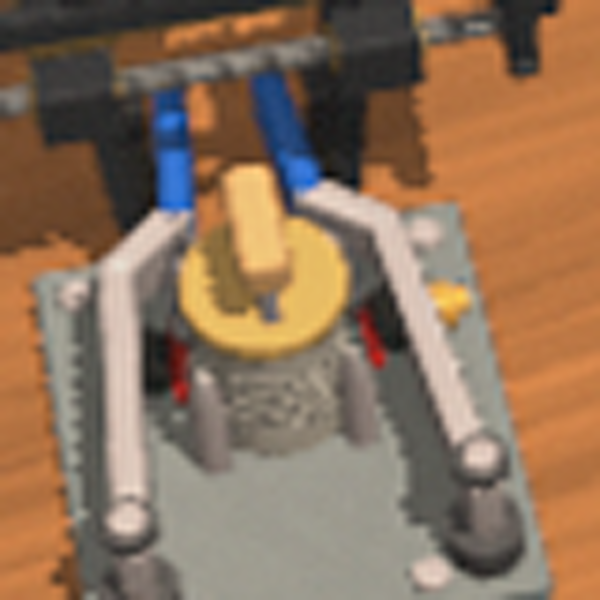

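Call:
move_arm:
  moves:
    - {"hand": 0.0,"tx": 0,"ty": 0,"tz": 0.03,"spin": 0}
    - {"hand": -0.02,"tx": 0,"ty": 0,"tz": 0.03,"spin": 0}
  squeeze: 15

```text
time_s: 13.97
eef_pos: [502.1, -22.0, 28.0]
tcp_rot: [[0.07, -0.986, 0.153], [-0.021, 0.152, 0.988], [-0.997, -0.072, -0.01]]
force: [5.6, 5.7, -6.1]
finger_gap: 43.3
```

Run:
```python
from h import *
to(497.5,-22.5,29,81.2)
s=monitor.read_state();print("F tool",np.array(s["tcp_rot"]).T@np.array(s["force"]),s["moment"])
im,d=eyes.camera("scene");save("s21.png",cv2.resize(im[210:290,250:330],(600,600),interpolation=cv2.INTER_CUBIC))
```

```text
t 13.97 pos [502.1 -22.   28. ] yaw 81.22 tilt [ 0.07  -0.021 -0.997] F [ 5.6  5.7 -6.1] gap 43.3
shift cm tx,ty,tz [-0.13  0.44 -0.12] spin 0.02
F tool [ 6.34681438 -4.21523081  6.50583861] [ 0.71513335 -0.43249279  0.22102263]
```

View pics/s21.png

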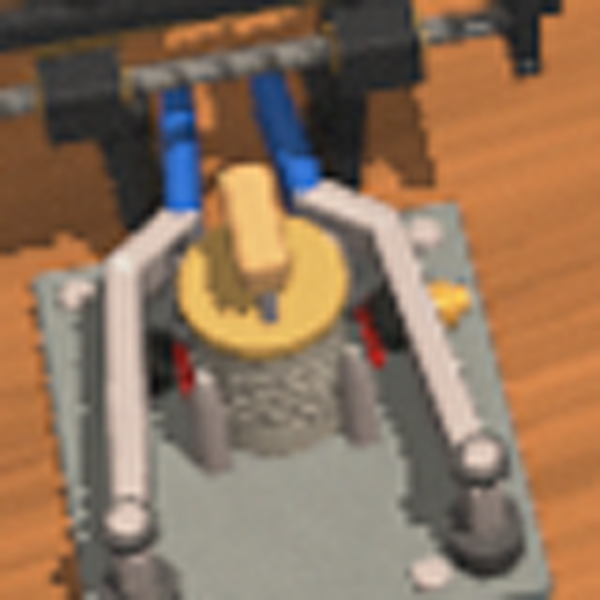

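Call:
move_arm:
  moves:
    - {"hand": -0.04,"tx": 0,"ty": 0,"tz": 0,"spin": 0}
  squeeze: 12.5

```text
time_s: 14.1
eef_pos: [502.1, -21.5, 28.0]
tcp_rot: [[0.07, -0.986, 0.152], [-0.02, 0.151, 0.988], [-0.997, -0.073, -0.009]]
force: [4.6, 3.6, -6.9]
finger_gap: 43.0
```

Run:
```python
from h import *
to(497.5,-22.5,29,81.2)
s=monitor.read_state();print("F tool",np.array(s["tcp_rot"]).T@np.array(s["force"]),s["moment"])
im,d=eyes.camera("scene");save("s22.png",cv2.resize(im[210:290,250:330],(600,600),interpolation=cv2.INTER_CUBIC))
```

```text
t 14.1 pos [502.1 -21.5  28. ] yaw 81.24 tilt [ 0.07  -0.02  -0.997] F [ 4.6  3.6 -6.9] gap 43.0
shift cm tx,ty,tz [-0.13  0.44 -0.17] spin 0.04
F tool [ 7.10235475 -3.50579483  4.31135163] [ 0.37036915 -0.63702432  0.23121997]
```

View pics/s22.png

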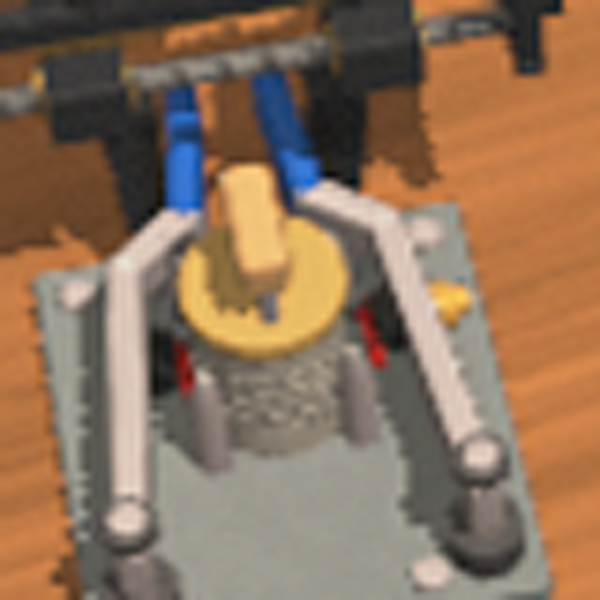

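Call:
move_arm:
  moves:
    - {"hand": -0.06,"tx": 0,"ty": 0,"tz": -0.03,"spin": 0}
    - {"hand": -0.06,"tx": 0,"ty": 0,"tz": 0,"spin": 0}
  squeeze: 14

```text
time_s: 14.32
eef_pos: [502.3, -21.4, 28.0]
tcp_rot: [[0.071, -0.986, 0.151], [-0.02, 0.15, 0.988], [-0.997, -0.073, -0.009]]
force: [4.3, 0.8, -6.2]
finger_gap: 41.4
```

```bash
cat > look.py <<'E'
from h import *
import sys
to(497.5,-22.5,29,81.2)
s=monitor.read_state();print("F tool",np.array(s["tcp_rot"]).T@np.array(s["force"]),s["moment"])
im,d=eyes.camera("scene");save(sys.argv[1],cv2.resize(im[210:290,250:330],(600,600),interpolation=cv2.INTER_CUBIC))
E
python3 look.py s23.png
```

```text
t 14.32 pos [502.3 -21.4  28. ] yaw 81.3 tilt [ 0.071 -0.02  -0.997] F [ 4.3  0.8 -6.2] gap 41.4
shift cm tx,ty,tz [-0.13  0.45 -0.18] spin 0.1
F tool [ 6.4526705  -3.66084187  1.53388682] [ 0.11283297 -0.38130028  0.17423027]
```

View pics/s23.png

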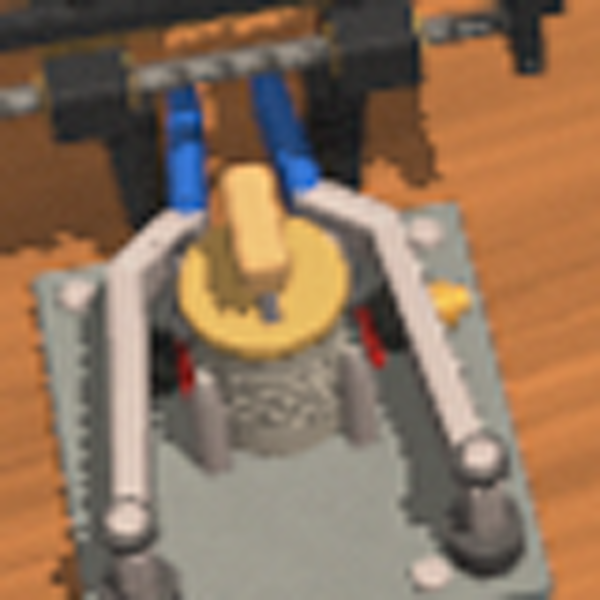

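Call:
move_arm:
  moves:
    - {"hand": -0.08,"tx": 0,"ty": 0,"tz": -0.03,"spin": 0}
    - {"hand": -0.1,"tx": 0,"ty": 0,"tz": 0,"spin": 0}
  squeeze: 15

```text
time_s: 14.53
eef_pos: [502.4, -21.8, 28.0]
tcp_rot: [[0.071, -0.986, 0.151], [-0.02, 0.15, 0.989], [-0.997, -0.073, -0.009]]
force: [3.2, 0.3, -5.4]
finger_gap: 39.7
```

```bash
python3 look.py s24.png
```

```text
t 14.53 pos [502.4 -21.8  28. ] yaw 81.32 tilt [ 0.071 -0.02  -0.997] F [ 3.2  0.3 -5.4] gap 39.7
shift cm tx,ty,tz [-0.13  0.46 -0.15] spin 0.12
F tool [ 5.62421655 -2.66691934  0.82060712] [-0.03609707 -0.4390898   0.07683215]
```

View pics/s24.png

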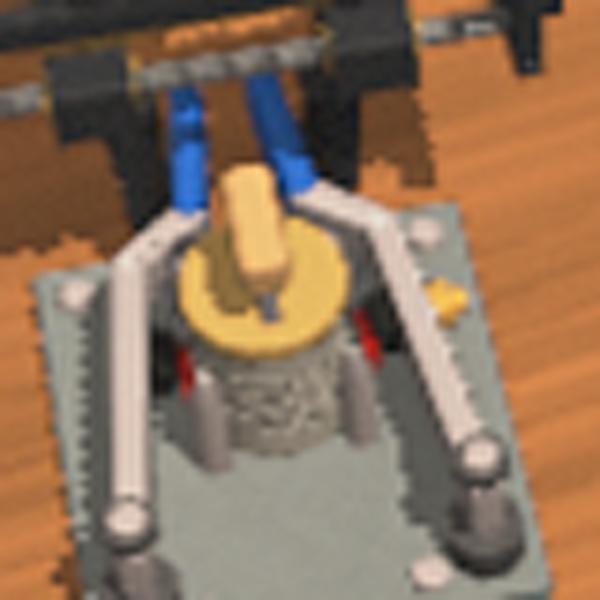

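Left clip is now swinging in too; still position-limited. I'll keep going in small steps.

Call:
move_arm:
  moves:
    - {"hand": -0.12,"tx": 0,"ty": 0,"tz": 0,"spin": 0}
    - {"hand": -0.14,"tx": 0,"ty": 0,"tz": 0,"spin": 0}
  squeeze: 15

```text
time_s: 14.75
eef_pos: [502.5, -22.2, 28.1]
tcp_rot: [[0.071, -0.986, 0.151], [-0.021, 0.15, 0.988], [-0.997, -0.074, -0.01]]
force: [3.3, -2.2, -6.2]
finger_gap: 38.3
```

```bash
python3 look.py s25.png
```

```text
t 14.75 pos [502.5 -22.2  28.1] yaw 81.3 tilt [ 0.071 -0.021 -0.997] F [ 3.3 -2.2 -6.2] gap 38.3
shift cm tx,ty,tz [-0.13  0.48 -0.1 ] spin 0.1
F tool [ 6.48144336 -3.13140223 -1.64041218] [-0.27001721 -0.35253943 -0.02693968]
```

View pics/s25.png

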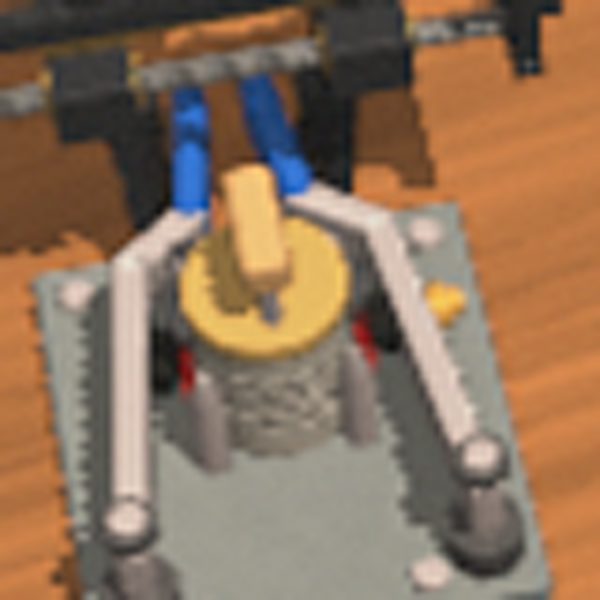

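Call:
move_arm:
  moves:
    - {"hand": -0.16,"tx": 0,"ty": 0,"tz": 0,"spin": 0}
    - {"hand": -0.18,"tx": 0,"ty": 0,"tz": 0,"spin": 0}
  squeeze: 15

```text
time_s: 14.97
eef_pos: [502.5, -22.9, 28.2]
tcp_rot: [[0.071, -0.986, 0.152], [-0.022, 0.151, 0.988], [-0.997, -0.074, -0.011]]
force: [4.2, -1.9, -7.8]
finger_gap: 36.2
```

```bash
python3 look.py s26.png
```

```text
t 14.97 pos [502.5 -22.9  28.2] yaw 81.27 tilt [ 0.071 -0.022 -0.997] F [ 4.2 -1.9 -7.8] gap 36.2
shift cm tx,ty,tz [-0.12  0.49 -0.04] spin 0.07
F tool [ 8.08881986 -3.89892972 -1.16318567] [-0.27228897 -0.49126037 -0.0628609 ]
```

View pics/s26.png

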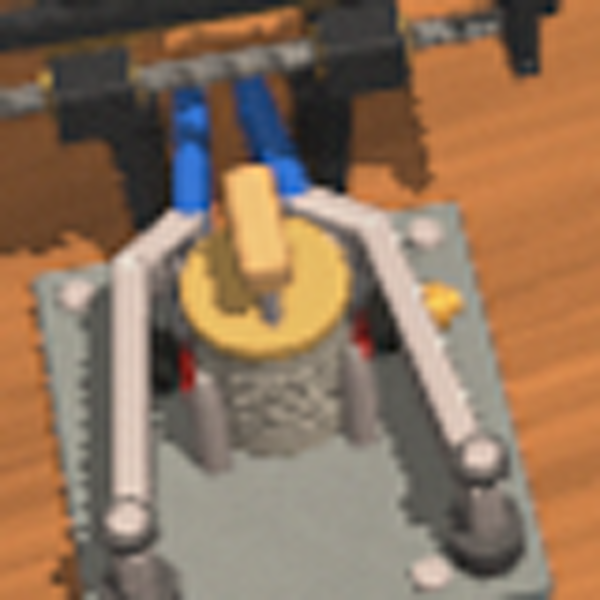

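Call:
move_arm:
  moves:
    - {"hand": -0.2,"tx": 0,"ty": 0,"tz": 0,"spin": 0}
    - {"hand": -0.22,"tx": 0,"ty": 0,"tz": 0,"spin": 0}
  squeeze: 15

```text
time_s: 15.18
eef_pos: [502.6, -23.1, 28.2]
tcp_rot: [[0.072, -0.986, 0.152], [-0.022, 0.151, 0.988], [-0.997, -0.074, -0.01]]
force: [4.4, -1.7, -7.9]
finger_gap: 34.5
```

```bash
python3 look.py s27.png
```

```text
t 15.18 pos [502.6 -23.1  28.2] yaw 81.24 tilt [ 0.072 -0.022 -0.997] F [ 4.4 -1.7 -7.9] gap 34.5
shift cm tx,ty,tz [-0.12  0.51 -0.02] spin 0.04
F tool [ 8.19629993 -4.01945604 -0.94381429] [-0.13967956 -0.49164101 -0.00319473]
```

View pics/s27.png

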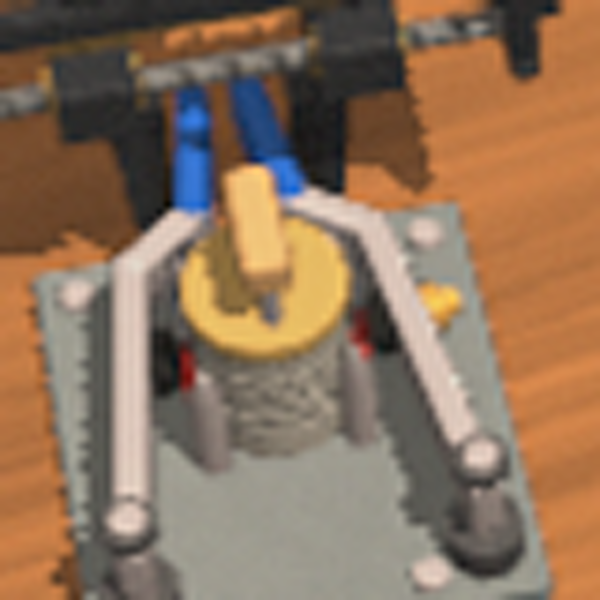

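Call:
move_arm:
  moves:
    - {"hand": -0.24,"tx": 0,"ty": 0,"tz": 0,"spin": 0}
    - {"hand": -0.26,"tx": 0,"ty": 0,"tz": 0,"spin": 0}
  squeeze: 15

```text
time_s: 15.4
eef_pos: [502.7, -23.1, 28.2]
tcp_rot: [[0.072, -0.986, 0.153], [-0.022, 0.151, 0.988], [-0.997, -0.074, -0.01]]
force: [3.7, -1.8, -6.8]
finger_gap: 33.8
```

```bash
python3 look.py s28.png
```

```text
t 15.4 pos [502.7 -23.1  28.2] yaw 81.23 tilt [ 0.072 -0.022 -0.997] F [ 3.7 -1.8 -6.8] gap 33.8
shift cm tx,ty,tz [-0.12  0.52 -0.02] spin 0.03
F tool [ 7.11657727 -3.37951168 -1.1332028 ] [-0.21384316 -0.43170641 -0.13371701]
```

View pics/s28.png

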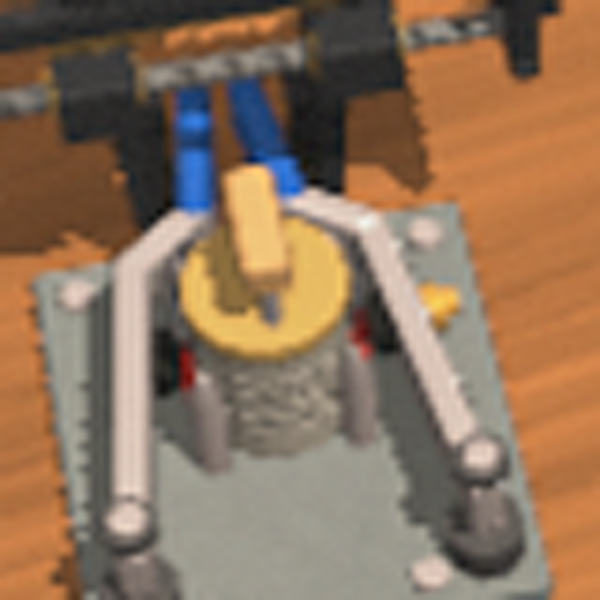

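Call:
move_arm:
  moves:
    - {"hand": -0.28,"tx": 0,"ty": 0,"tz": 0,"spin": 0}
    - {"hand": -0.28,"tx": 0,"ty": 0,"tz": 0,"spin": 0}
  squeeze: 16

```text
time_s: 15.62
eef_pos: [502.7, -23.1, 28.2]
tcp_rot: [[0.072, -0.986, 0.152], [-0.022, 0.151, 0.988], [-0.997, -0.074, -0.01]]
force: [3.8, -2.6, -7.1]
finger_gap: 33.4
```

```bash
python3 look.py s29.png
```

```text
t 15.62 pos [502.7 -23.1  28.2] yaw 81.23 tilt [ 0.072 -0.022 -0.997] F [ 3.8 -2.6 -7.1] gap 33.4
shift cm tx,ty,tz [-0.12  0.52 -0.02] spin 0.03
F tool [ 7.40497908 -3.61918927 -1.87629073] [-0.25302474 -0.41632371 -0.14037985]
```

View pics/s29.png

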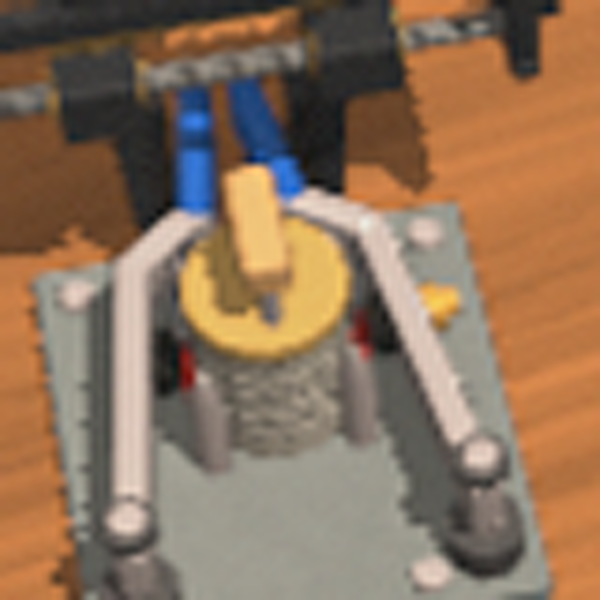

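Call:
move_arm:
  moves:
    - {"hand": 0,"tx": 0,"ty": 0,"tz": 0,"spin": 0}
    - {"hand": 0.4,"tx": 0,"ty": 0,"tz": 0,"spin": 0}
    - {"hand": 1,"tx": 0,"ty": 0,"tz": 0,"spin": 0}
    - {"hand": 1,"tx": 0,"ty": 0,"tz": 0,"spin": 0}
    - {"hand": 1,"tx": 0,"ty": 0,"tz": 0,"spin": 0}
    - {"hand": 1,"tx": 0,"ty": 0,"tz": 0,"spin": 0}
    - {"hand": 1,"tx": 0,"ty": 0,"tz": 0,"spin": 0}
    - {"hand": 1,"tx": 0,"ty": 0,"tz": 0,"spin": 0}
    - {"hand": 1,"tx": 0,"ty": 0,"tz": 0,"spin": 0}
    - {"hand": 1,"tx": 0,"ty": 0,"tz": 0,"spin": 0}

```text
time_s: 16.5
eef_pos: [500.3, -21.6, 29.1]
tcp_rot: [[0.067, -0.986, 0.151], [-0.02, 0.15, 0.989], [-0.998, -0.07, -0.01]]
force: [-0.1, -0.2, 0.8]
finger_gap: 88.2
```

```bash
python3 look.py s30.png
```

```text
t 16.5 pos [500.3 -21.6  29.1] yaw 81.32 tilt [ 0.067 -0.02  -0.998] F [-0.1 -0.2  0.8] gap 88.2
shift cm tx,ty,tz [-0.01  0.27 -0.13] spin 0.12
F tool [-0.77485449  0.05053169 -0.22888728] [ 0.03442755  0.01704034 -0.03861475]
```

View pics/s30.png

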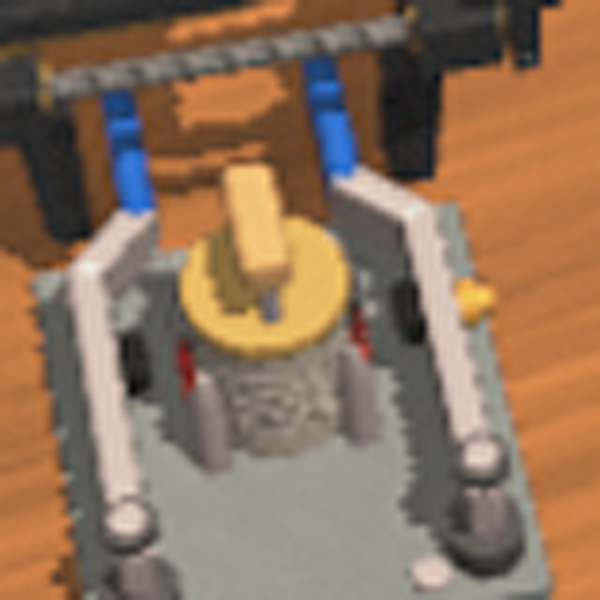

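Both clips stayed shut and the handles sprang open. Withdraw upward.

Call:
move_arm:
  moves:
    - {"hand": 1,"tx": -1,"ty": 0,"tz": 0,"spin": 0}
    - {"hand": 1,"tx": -2,"ty": 0,"tz": 0,"spin": 0}
    - {"hand": 1,"tx": -3,"ty": 0,"tz": 0,"spin": 0}
    - {"hand": 1,"tx": -3,"ty": 1,"tz": 0,"spin": 0}
    - {"hand": 1,"tx": -2,"ty": 1,"tz": 0,"spin": 0}
    - {"hand": 1,"tx": 0,"ty": 0,"tz": 0,"spin": 0}
    - {"hand": 1,"tx": 0,"ty": 0,"tz": 0,"spin": 0}
    - {"hand": 1,"tx": 0,"ty": 0,"tz": 0,"spin": 0}

```text
time_s: 17.22
eef_pos: [472.5, -16.4, 141.0]
tcp_rot: [[0.066, -0.986, 0.151], [-0.02, 0.15, 0.988], [-0.998, -0.069, -0.009]]
force: [0.7, 0.5, 0.0]
finger_gap: 88.2
```

```bash
python3 look.py s31.png
python3 - <<'E'
from h import *
im,_=eyes.camera("top");save("t31.png",im)
E
```

```text
t 17.22 pos [472.5 -16.4 141. ] yaw 81.3 tilt [ 0.066 -0.02  -0.998] F [0.7 0.5 0. ] gap 88.2
shift cm tx,ty,tz [11.35 -1.79 -0.12] spin 0.1
F tool [ 0.00779511 -0.65315959  0.59344886] [0.08936576 0.02919355 0.02043523]
```

View pics/s31.png

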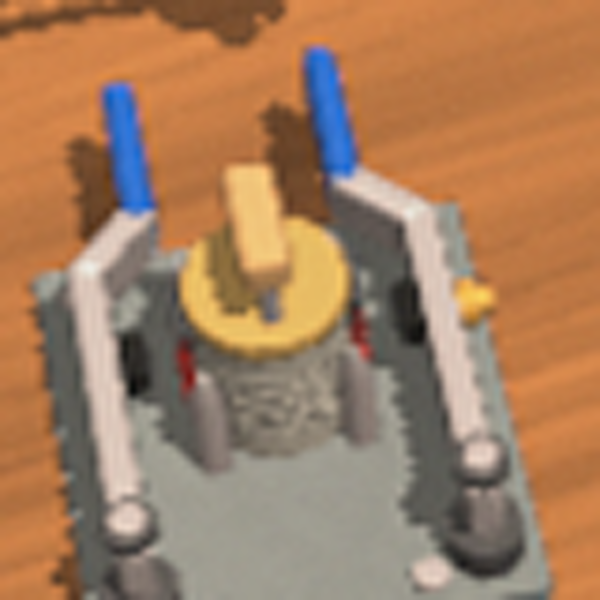

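View pics/t31.png

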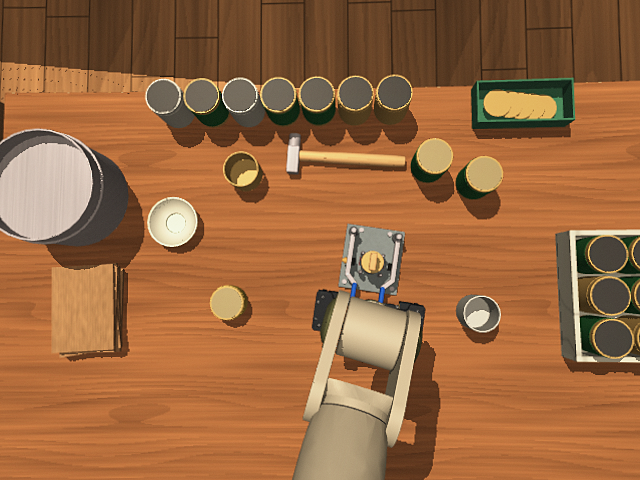

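```bash
python3 -c "
from h import *
print(ctrl.job_done())"
```

```text
the job is handed in; nothing more can be done
None
```

The job is handed in at about 17 s. The shut tin is standing in the press; no verdict came back.

**What I did:** I lifted the tin by its wooden grip and lowered it between the four posts, then released it with both clips still open. I squeezed the blue handles slowly, with the grip limit rising from 10 to 16 N. The right clip went in first, then the left. The fingers stalled at an opening of about 33.5 mm. Then I let go and drew the arm up clear.

**Last checks:**
- **Clips and handles:** the final pictures show both red clips flat against the tin after release, and both handles sprung open to where they started.
- **Tin:** it looks upright and seated. I measured its lid centre before the squeeze at about (569.5, -34.4) mm, against a seat estimate of about (566.6, -32.5). That is about 3.5 mm off, within the 5 mm limit given the posts' play and my picture accuracy.
- **Bystanders and arm:** the other things look unmoved in the top view, and the wrist reads about 0 N, so the robot touches nothing.

**What disagreed or went unmeasured:**
- **Tool tilt:** the tool leaned up to about 0.07 rad over the run, more with each move, which did no visible harm.
- **Uneven squeeze:** the two handles' forces differed by up to 6.5 N while the clips gave one after the other. The force at each grip was never measured directly. I relied on the squeeze limit and the wrist reading to stay below the crush load.

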